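# Charge the tumbler with a struck measure of balls

### The arm

A 6-joint arm with a two-finger parallel gripper is mounted at the origin on the work surface. World frame = base frame: x ahead of the robot, y to its left, z up, the work surface at z = 0. Lengths are in m, angles in rad, forces in N, time in s.
With the tool pointing down it reaches from about 0.275 to 0.75 m from the base axis. Payload 10.2 kg.
Tool frame: the origin (TCP) lies midway between the tips of the shut fingers; the grasp point (between the pads) lies 19 mm behind it; z points along the fingers, y is the line along which they close (so a half turn about z gives the same grasp; the last joint's range is limited). The gripper opens to 88 mm and grips with 3 to 60 N. Pads are 18 mm wide; open, the fingers measure 123 mm over their backs; the gripper's body (75 mm by 187 mm) begins 45 mm behind the grasp point.
Start: joints at [0.987, 0.313, 1.498, -0, 1.331, -0.223], TCP at [0.185, 0.491, 0.239] pointing down, gripper open.
Joint ranges: [-2.94, 2.94], [-0.97, 2.17], [0.19, 2.56], [-1.23, 4.37], [0.02, 3.11], [-2.88, 2.88]. Speed limits (rad/s): [2.39, 2.39, 3.01, 3.14, 3.14, 3.14].

### API

Orientations are given as a 3x3 rotation matrix whose columns are the frame's x, y, z axes.
In Python, from plant import env gives the robot as it stands.
- The arm moves only by the tool play_rows, never from a script. Its argument "deltas" is a list that holds one entry, the list of rows, each a list of 4 numbers: the shift along the tool's x, y, z in units of 25 mm (1.0 is 25 mm), then the turn about the tool's z in units of 8 degrees (1.0 is 8 degrees). A call has 1 to 20 rows; each row is the pose to reach, as a shift and turn from the pose commanded when the call began, along the tool's axes at that moment; what a row does not reach only later rows make up. A row lasts 1/8 s, in which the tool goes at most 62.5 mm and 10.7 degrees, less where a joint would pass 70% of its speed; a pose out of reach is approached as far as the arm can. A call with a gripper value outside its range is refused whole. "grip" is the closure in counts, from 0 (fully open) to 255 (shut), set as the call begins (left out, the last holds). The fingers move at their own pace and stop on an object; the grip force is fixed at half the most. Time passes only in rows, so rows that repeat a pose let the fingers close. It gives the time, the measured TCP pose, the force, the opening and the grip force at its end, in the units of the state.
- env.state(): the state, without advancing time (a new reading comes with each control period).
- env.capture(name): name is "scene" or "top" or "wrist"; returns the picture (384x512x3 uint8, red, green, blue); there is no depth.
- env.camera_params(name): a dict with "vfov" (degrees; the focal length in pixels is half the picture's height over the tangent of half this angle, whatever the lens; pixels are square), "cx", "cy" (the principal point, pixels), "R" (3x3) and "t" (3): a world point X has camera coordinates R X + t; the wrist camera has in their place "tool_from_camera" (4x4, takes a point from camera to tool coordinates, whose origin is the TCP and whose axes are the flange's). Camera axes: x right, y down, z forward; pixel columns grow to the right and rows downward; lengths in m; the calibration is good to about 2 mm. A picture is of the moment at which its call begins: read the wrist's pose just before it. camera_params takes no time and is no camera call.
- env.finish_job(): hands the job in; it is judged then, once.
Trained networks look in the newest picture that a camera, given by its name, has taken for a name from the list of things; names that differ only in an ending like _2 or _b are one class to them, and where a whole thing is asked for, a point or a joint stands for the part that bears it (a point fixed in the world has none). Each returns a list of dicts, best first, with "score" (0 to 1); they miss things now and then, are a little off and sometimes report something else, mostly with a low value. They report only what shows in the picture. A call takes as long as a camera call. They do not tell look-alikes from the thing itself.
- env.masks_of(camera, label): "mask" (384x512 bool, what is visible of it) and "bbox" ([centre column, centre row, width, height] in pixels, round what is visible of it).
The state is a dict: "t": time; "joints": joint angles; "qvel": joint speeds; "tau": joint torques, N m; "tool_pos": TCP position; "tcp_rot": TCP orientation; "wrist_force": force on the tool from outside, world axes, zero at the start; "moment": the same for the moment, N m; "opening": finger opening in m; "grasp_force": force on a finger pad.
Only numpy, scipy, OpenCV 4.12 (cv2) and the standard library are available. Lean on these libraries where they do the work, as an engineer would, in place of code of your own. Each camera call takes 0.05 s, during which the arm holds its last target. There are 200 camera calls.

### The job

Take the scoop, scoop a heaped measure of white balls out of the blue bin, lift it tipped back and draw it sideways under the yellow strike bar over the bin's edge, so that the excess falls back into the bin and a level measure of four balls is left; tip these four into the tumbler bowl and put the scoop back upright on its green mat. Lay every brass pull casting in the bowl too, then fit the lid and press it until its red collar is fully home. All the other balls must end in the bin; leave the brush alone.

Things in the scene. Friction and masses are not known exactly. Their poses are not given: they have to be found in the camera images.
- bin: Blue ball bin fixed to the bench, a straight open trench 286 mm long (its x, pointing away from the robot) and 90 mm wide, walls 6 mm thick and 50 mm high, flat floor 6 mm thick. Origin on its underside, z up; inside y -39 to +39 mm, the floor flat from x = -130 to +118 mm, where a steel end plate rises, leaning outwards 30 degrees from upright. The balls start at its far (+x) end.
- strike_bar: Yellow strike bar fixed over the bin's +y wall. Origin: underside of its free near end, at bin (25, 45, 124) mm; it runs 126 mm along bin +x to a post outside the far end; 6 mm thick (y), 12 mm tall. The tipped-back scoop passes sideways to bin +y between wall (top 50 mm) and bar, its handle on the near side of the free end; balls above the rim are held back and drop into the bin.
- scoop: Aluminium scoop, loose, 0.22 kg. Origin: centre of its flat underside; x to the open front, z up. Wedge-shaped tray: floor 3 mm thick, back wall inside at x = -42 mm, sides inside y -34 to +34 mm (72 mm over all), about 69 mm high at the back, falling to 30 mm at x = 13 mm, open beyond. Two balls side by side in a row; rows centred at x = -27, 3 and 33 mm.
- scoop_mid (a point): Middle of the scoop's load, (0, 0, 18) mm in the scoop's frame. With the nose tipped up 40 degrees (0.70 rad) the sides' rim is level, 60 mm over the lowest point (the back of the underside, x = -45 mm): the two back rows (4 balls, the level measure) lie below it, the front row stands with its middle 64 mm over that point, its upper half above the rim. Axes: z is upright in that pose.
- scoop_grip (a point): Point to grip on the scoop's handle, (-42, 0, 115) mm in its frame. The handle is an upright wooden block over the back wall, 18 mm thick (x -51 to -33 mm), 44 mm wide (y), z = 62 to 138 mm (free of the tray from 70 mm up); grip across the 18 mm, one finger before and one behind.
- scoop_lip (a point): Front edge of the scoop's floor, (48, 0, 0) mm in its frame, a thin wedge that slides under balls held against the bin's far end plate (should they wedge, back off a little and push again). Balls roll out over it with the nose pitched some 15 to 30 degrees down.
- bowl_mid (a point): Middle of the bowl's space, on its axis, 70 mm above the tumbler's underside.
- mat: Green plastic mat where the scoop is kept, fixed, 160 x 110 mm, 3 mm thick. Origin: centre of its underside; x along its 160 mm.
- tumbler: Tumbler, fixed: grey round base (190 mm across, 30 mm high) with a black round open bowl on it. Origin: centre of its underside. Bowl inside radius 70 mm, inner floor at z = 34 mm, rim at z = 135 mm, surrounded by the red seal collar, which stands up to z = 145 mm.
- seal (a joint): Red seal collar around the bowl's rim (outside radius 84 mm), slides down 8 mm: 0 = up, 0.008 m = fully home. Stiff and damped (about 6 N of friction plus 200 N per m/s): it does not sink under the lid's weight and stays where it was pushed to. It is pushed down by pressing on the lid lying on it.
- lid: Grey round lid, loose, about 0.25 kg, orange bar handle. Origin: centre of its plug's underside. Plug radius 62 mm, z 0 to 14 mm; disc radius 86 mm, z 14 to 22 mm; handle bar 60 mm long (x), 22 mm thick (y), z 22 to 57 mm. Lying on the raised collar its origin is 131 mm above the tumbler's origin; fully home 123 mm.
- ball0: White glazed ceramic tumbling ball, slippery (friction about 0.25), 30 mm across, 35 g, loose in the bin at the start. Origin: its centre. One that has strayed onto the bench may be picked up with the fingers.
- ball1: White glazed ceramic tumbling ball, slippery (friction about 0.25), 30 mm across, 35 g, loose in the bin at the start. Origin: its centre. One that has strayed onto the bench may be picked up with the fingers.
- ball2: White glazed ceramic tumbling ball, slippery (friction about 0.25), 30 mm across, 35 g, loose in the bin at the start. Origin: its centre. One that has strayed onto the bench may be picked up with the fingers.
- ball3: White glazed ceramic tumbling ball, slippery (friction about 0.25), 30 mm across, 35 g, loose in the bin at the start. Origin: its centre. One that has strayed onto the bench may be picked up with the fingers.
- ball4: White glazed ceramic tumbling ball, slippery (friction about 0.25), 30 mm across, 35 g, loose in the bin at the start. Origin: its centre. One that has strayed onto the bench may be picked up with the fingers.
- ball5: White glazed ceramic tumbling ball, slippery (friction about 0.25), 30 mm across, 35 g, loose in the bin at the start. Origin: its centre. One that has strayed onto the bench may be picked up with the fingers.
- pull0: Brass drawer-pull casting, loose on the bench, 84 mm long (x), 20 mm wide (y), 22 mm high, 0.12 kg; may be absent. Origin: centre of its underside. A bar (z = 10 to 22 mm) on two feet, the feet 14 mm long at both ends; grip the bar at its middle across its width, where it is free underneath.
- pull1: Brass drawer-pull casting, loose on the bench, 84 mm long (x), 20 mm wide (y), 22 mm high, 0.12 kg; may be absent. Origin: centre of its underside. A bar (z = 10 to 22 mm) on two feet, the feet 14 mm long at both ends; grip the bar at its middle across its width, where it is free underneath.
- pull2: Brass drawer-pull casting, loose on the bench, 84 mm long (x), 20 mm wide (y), 22 mm high, 0.12 kg; may be absent. Origin: centre of its underside. A bar (z = 10 to 22 mm) on two feet, the feet 14 mm long at both ends; grip the bar at its middle across its width, where it is free underneath.
- pull3: Brass drawer-pull casting, loose on the bench, 84 mm long (x), 20 mm wide (y), 22 mm high, 0.12 kg; may be absent. Origin: centre of its underside. A bar (z = 10 to 22 mm) on two feet, the feet 14 mm long at both ends; grip the bar at its middle across its width, where it is free underneath.
- bench_brush: Brush lying on the bench; a bystander, leave it alone. Origin: underside.
Mind the look-alikes: they are no part of the job. There is more than one size of the mat; the job needs the larger.

How it is judged:
On the way, in this order (a step that is already met when the one before it is completed fails the run):
1. a heaped measure, at least five balls with one or more above the rim, is lifted in the scoop clear of the bin's walls (z of scoop_mid in the frame of bin above 0.088 m and distance between any of ball0, ball1 and scoop_mid below 0.05 m and distance between any of ball0, ball2 and scoop_mid below 0.05 m and distance between any of ball0, ball3 and scoop_mid below 0.05 m and distance between any of ball0, ball4 and scoop_mid below 0.05 m and distance between any of ball0, ball5 and scoop_mid below 0.05 m and distance between any of ball1, ball2 and scoop_mid below 0.05 m and distance between any of ball1, ball3 and scoop_mid below 0.05 m and distance between any of ball1, ball4 and scoop_mid below 0.05 m and distance between any of ball1, ball5 and scoop_mid below 0.05 m and distance between any of ball2, ball3 and scoop_mid below 0.05 m and distance between any of ball2, ball4 and scoop_mid below 0.05 m and distance between any of ball2, ball5 and scoop_mid below 0.05 m and distance between any of ball3, ball4 and scoop_mid below 0.05 m and distance between any of ball3, ball5 and scoop_mid below 0.05 m and distance between any of ball4, ball5 and scoop_mid below 0.05 m and ((distance between ball0 and scoop_mid below 0.05 m and z of ball0 in the frame of scoop_mid above 0.011 m) or (distance between ball1 and scoop_mid below 0.05 m and z of ball1 in the frame of scoop_mid above 0.011 m) or (distance between ball2 and scoop_mid below 0.05 m and z of ball2 in the frame of scoop_mid above 0.011 m) or (distance between ball3 and scoop_mid below 0.05 m and z of ball3 in the frame of scoop_mid above 0.011 m) or (distance between ball4 and scoop_mid below 0.05 m and z of ball4 in the frame of scoop_mid above 0.011 m) or (distance between ball5 and scoop_mid below 0.05 m and z of ball5 in the frame of scoop_mid above 0.011 m))), for 0.2 s.
2. the scoop, between the bin's side wall and the strike bar, passes under the bar (y of scoop_mid in the frame of bin between 0.03 and 0.07 m and x of scoop_mid in the frame of bin between 0 and 0.12 m and z of scoop_mid in the frame of bin between 0.088 and 0.11 m), for 0.05 s.
3. the scoop has come out sideways under the bar, four balls in it and none above its rim (y of scoop_mid in the frame of bin between 0.085 and 0.16 m and z of scoop_mid in the frame of bin below 0.11 m and distance between any of ball0, ball1, ball2 and scoop_mid below 0.05 m and distance between any of ball0, ball1, ball3 and scoop_mid below 0.05 m and distance between any of ball0, ball1, ball4 and scoop_mid below 0.05 m and distance between any of ball0, ball1, ball5 and scoop_mid below 0.05 m and distance between any of ball0, ball2, ball3 and scoop_mid below 0.05 m and distance between any of ball0, ball2, ball4 and scoop_mid below 0.05 m and distance between any of ball0, ball2, ball5 and scoop_mid below 0.05 m and distance between any of ball0, ball3, ball4 and scoop_mid below 0.05 m and distance between any of ball0, ball3, ball5 and scoop_mid below 0.05 m and distance between any of ball0, ball4, ball5 and scoop_mid below 0.05 m and distance between any of ball1, ball2, ball3 and scoop_mid below 0.05 m and distance between any of ball1, ball2, ball4 and scoop_mid below 0.05 m and distance between any of ball1, ball2, ball5 and scoop_mid below 0.05 m and distance between any of ball1, ball3, ball4 and scoop_mid below 0.05 m and distance between any of ball1, ball3, ball5 and scoop_mid below 0.05 m and distance between any of ball1, ball4, ball5 and scoop_mid below 0.05 m and distance between any of ball2, ball3, ball4 and scoop_mid below 0.05 m and distance between any of ball2, ball3, ball5 and scoop_mid below 0.05 m and distance between any of ball2, ball4, ball5 and scoop_mid below 0.05 m and distance between any of ball3, ball4, ball5 and scoop_mid below 0.05 m and not ((distance between ball0 and scoop_mid below 0.05 m and z of ball0 in the frame of scoop_mid above 0.011 m) or (distance between ball1 and scoop_mid below 0.05 m and z of ball1 in the frame of scoop_mid above 0.011 m) or (distance between ball2 and scoop_mid below 0.05 m and z of ball2 in the frame of scoop_mid above 0.011 m) or (distance between ball3 and scoop_mid below 0.05 m and z of ball3 in the frame of scoop_mid above 0.011 m) or (distance between ball4 and scoop_mid below 0.05 m and z of ball4 in the frame of scoop_mid above 0.011 m) or (distance between ball5 and scoop_mid below 0.05 m and z of ball5 in the frame of scoop_mid above 0.011 m))), for 0.1 s.
4. the four balls are in the tumbler bowl, the others in the bin (distance between any of ball0, ball1, ball2 and bowl_mid below 0.076 m and distance between any of ball0, ball1, ball3 and bowl_mid below 0.076 m and distance between any of ball0, ball1, ball4 and bowl_mid below 0.076 m and distance between any of ball0, ball1, ball5 and bowl_mid below 0.076 m and distance between any of ball0, ball2, ball3 and bowl_mid below 0.076 m and distance between any of ball0, ball2, ball4 and bowl_mid below 0.076 m and distance between any of ball0, ball2, ball5 and bowl_mid below 0.076 m and distance between any of ball0, ball3, ball4 and bowl_mid below 0.076 m and distance between any of ball0, ball3, ball5 and bowl_mid below 0.076 m and distance between any of ball0, ball4, ball5 and bowl_mid below 0.076 m and distance between any of ball1, ball2, ball3 and bowl_mid below 0.076 m and distance between any of ball1, ball2, ball4 and bowl_mid below 0.076 m and distance between any of ball1, ball2, ball5 and bowl_mid below 0.076 m and distance between any of ball1, ball3, ball4 and bowl_mid below 0.076 m and distance between any of ball1, ball3, ball5 and bowl_mid below 0.076 m and distance between any of ball1, ball4, ball5 and bowl_mid below 0.076 m and distance between any of ball2, ball3, ball4 and bowl_mid below 0.076 m and distance between any of ball2, ball3, ball5 and bowl_mid below 0.076 m and distance between any of ball2, ball4, ball5 and bowl_mid below 0.076 m and distance between any of ball3, ball4, ball5 and bowl_mid below 0.076 m and not (distance between each of ball0, ball1, ball2, ball3, ball4 and bowl_mid below 0.076 m or distance between each of ball0, ball1, ball2, ball3, ball5 and bowl_mid below 0.076 m or distance between each of ball0, ball1, ball2, ball4, ball5 and bowl_mid below 0.076 m or distance between each of ball0, ball1, ball3, ball4, ball5 and bowl_mid below 0.076 m or distance between each of ball0, ball2, ball3, ball4, ball5 and bowl_mid below 0.076 m or distance between each of ball1, ball2, ball3, ball4, ball5 and bowl_mid below 0.076 m) and (distance between ball0 and bowl_mid below 0.076 m or (horizontal distance between ball0 and bin below 0.15 m and y of ball0 in the frame of bin between -0.044 and 0.044 m and height (world z) of ball0 below 0.085 m)) and (distance between ball1 and bowl_mid below 0.076 m or (horizontal distance between ball1 and bin below 0.15 m and y of ball1 in the frame of bin between -0.044 and 0.044 m and height (world z) of ball1 below 0.085 m)) and (distance between ball2 and bowl_mid below 0.076 m or (horizontal distance between ball2 and bin below 0.15 m and y of ball2 in the frame of bin between -0.044 and 0.044 m and height (world z) of ball2 below 0.085 m)) and (distance between ball3 and bowl_mid below 0.076 m or (horizontal distance between ball3 and bin below 0.15 m and y of ball3 in the frame of bin between -0.044 and 0.044 m and height (world z) of ball3 below 0.085 m)) and (distance between ball4 and bowl_mid below 0.076 m or (horizontal distance between ball4 and bin below 0.15 m and y of ball4 in the frame of bin between -0.044 and 0.044 m and height (world z) of ball4 below 0.085 m)) and (distance between ball5 and bowl_mid below 0.076 m or (horizontal distance between ball5 and bin below 0.15 m and y of ball5 in the frame of bin between -0.044 and 0.044 m and height (world z) of ball5 below 0.085 m))), for 0.2 s.
5. the castings are in the bowl, the lid is on it and the collar pressed home (distance between each of pull0, pull1, pull2, pull3 and bowl_mid below 0.078 m and value of joint seal above 0.0065 m and horizontal distance between lid and tumbler below 0.012 m and angle between lid's own z axis and vertical below 0.05 rad and z of lid in the frame of tumbler below 0.126 m), for 0.2 s.
At the end, for the whole second after the job is handed in: Exactly four balls and every casting are in the bowl, the other two balls in the bin; lid within 12 mm of the bowl's centre, level within 0.05 rad, collar down over 6.5 of 8 mm; scoop upright on its mat, within 50 mm of the mat's centre; scoop and lid at rest (all of step 4 and all of step 5 and horizontal distance between scoop and mat below 0.05 m and angle between scoop's own z axis and vertical below 0.1 rad and height (world z) of scoop below 0.008 m and linear speed of each of scoop, lid below 0.02 m/s); the robot touches nothing.
It fails at once if the bench_brush was moved more than 30 mm (distance of bench_brush from where it was at the start of the episode above 0.03 m).
Of pull0, pull1, pull2, pull3 only 2 to 4 are there at a start; the rules pass over those that are not, and their reading is None.
At some moment in a run one of pull0, pull1, pull2, pull3 may be knocked a few centimetres aside while the robot is not near it.
It also fails if it takes over 210 s, if anything falls off the work surface, if the arm or the gripper's body presses on something with over 40 N, if the wrist force passes 120 N, or if a joint passes its speed limit or range.

## Working session

There is one attempt and no reset: what is moved stays moved. The work goes in short steps, Python scripts to look and compute and a tool call to move; the robot and the scene stay as the last step left them, time stands still between calls to the robot, and variables do not carry over. Pictures are saved under pics/ and viewed, at most 14 in all, crops included, and the job is handed in when it is done.

Besides the shell and the picture viewer there is one more tool, called after ">>>" as a command line: name --argument value ..., lists and objects as JSON in quotes. play_rows: Moves the arm, as the interface text tells. Its arguments: {"type":"object","properties":{"deltas":{"type":"array","items":{"type":"array","items":{"type":"array","items":{"type":"number"}}}},"grip":{"type":"number"}},"required":["deltas"]}

```bash
ls; mkdir -p pics
cat > h.py <<'E'
import numpy as np, cv2
from plant import env
def K(p): 
    f=192/np.tan(np.radians(p['vfov'])/2); return f,p['cx'],p['cy']
def cam(name):
    p=env.camera_params(name)
    if 'R' in p: return p,np.array(p['R']),np.array(p['t'])
    s=env.state(); T=np.eye(4); T[:3,:3]=s['tcp_rot']; T[:3,3]=s['tool_pos']
    M=np.linalg.inv(T@np.array(p['tool_from_camera'])); return p,M[:3,:3],M[:3,3]
def ray(name,u,v,z):
    p,R,t=cam(name); f,cx,cy=K(p); d=R.T@np.array([(u-cx)/f,(v-cy)/f,1]); o=-R.T@t
    return o+d*(z-o[2])/d[2]
def proj(name,X):
    p,R,t=cam(name); f,cx,cy=K(p); c=R@np.array(X)+t; return np.array([cx+f*c[0]/c[2],cy+f*c[1]/c[2]])
def rect(name,contour,z):
    P=np.array([ray(name,u,v,z)[:2] for u,v in contour.reshape(-1,2)])*1000
    (c,s,a)=cv2.minAreaRect(P.astype(np.float32)); return np.round(c,1),np.round(s,1),round(a,1)
def cont(m):
    c,_=cv2.findContours(m.astype(np.uint8),cv2.RETR_EXTERNAL,cv2.CHAIN_APPROX_NONE); return max(c,key=cv2.contourArea)
def save(name,out,crop=None):
    im=env.capture(name); cv2.imwrite('pics/'+out,cv2.cvtColor(im,cv2.COLOR_RGB2BGR)); return im
E
python3 - <<'E'
from h import *
t=save('top','top.png'); s=save('scene','scene.png')
cv2.imwrite('pics/both.png',cv2.resize(np.hstack([cv2.imread('pics/top.png'),cv2.imread('pics/scene.png')]),(800,300)))
for n in ('top','scene'):
    p=env.camera_params(n); print(n,p['vfov'],p['cx'],p['cy'],(-np.array(p['R']).T@np.array(p['t'])).round(3))
for l,z in dict(bin=.05,strike_bar=.13,scoop=.1,mat=.003,tumbler=.145,lid=.022,pull0=.022,bench_brush=.02,ball0=.02).items():
    for r in env.masks_of('top',l):
        if r['score']>.3:
            print(l,round(r['score'],2),np.round(r['bbox']),rect('top',cont(r['mask']),z))
s=env.state(); print(s['tcp_rot'],s['tool_pos'],s['opening'])
E
```

```text
pics
top 45.25033152859051 258.32082522656253 184.2133623314392 [ 0.257 -0.045  1.309]
scene 54.18495337932303 253.13831170277854 190.64752175160277 [ 0.921 -0.048  0.958]
bin 0.6 [235. 139.  34. 116.] (array([590.5,  18.4]), array([330. , 100.5]), 3.4)
scoop 0.76 [305. 176.  29.  33.] (array([ 480.2, -173. ]), array([74.6, 90.4]), 83.3)
scoop 0.71 [233. 134.  11.  10.] (array([579.4,  25.8]), array([25. , 24.4]), 1.5)
mat 0.92 [366. 289.  32.  42.] (array([ 178.4, -354.4]), array([116.6,  80.1]), 3.4)
mat 0.89 [306. 182.  45.  60.] (array([ 482.4, -182.7]), array([115.1, 162.3]), 87.2)
tumbler 0.88 [123. 168.  83.  83.] (array([487.4, 304.2]), array([216.2, 177.9]), 45.3)
tumbler 0.43 [117. 160.  68.  65.] (array([499.5, 322.4]), array([173.7, 165.7]), 47.6)
lid 0.64 [369. 198.  62.  62.] (array([ 431.4, -361.9]), array([169.2, 171.7]), 45.6)
pull0 0.64 [299. 126.  11.  25.] (array([ 635.6, -160.1]), array([19.9, 83.3]), 79.7)
pull0 0.61 [331. 127.  13.  27.] (array([ 633.2, -248.8]), array([20.8, 85.2]), 84.9)
pull0 0.59 [364. 144.  14.  32.] (array([ 586.8, -349.9]), array([85.7, 29.7]), 2.3)
bench_brush 0.7 [175. 210.  52.  58.] (array([377. , 188.2]), array([ 42.1, 196.2]), 55.6)
bench_brush 0.31 [370. 198.  61.  61.] (array([ 429.8, -361.5]), array([166. , 165.4]), 64.1)
ball0 0.59 [233. 125.  14.  11.] (array([636.3,  37.5]), array([27., 26.]), 1.9)
ball0 0.58 [243. 122.  13.  11.] (array([638.9,  -3. ]), array([29.9, 26.1]), 1.6)
ball0 0.53 [242. 111.  14.  12.] (array([671.8,   0.8]), array([27.6, 27.2]), 45.6)
[[-9.35610899e-01  3.53032924e-01 -1.08704723e-05]
 [ 3.53032924e-01  9.35610898e-01 -3.51024612e-05]
 [-2.22179213e-06 -3.66798799e-05 -9.99999999e-01]] [0.18535417 0.49119155 0.23870704] 0.08816955769906937
```

View pics/top.png

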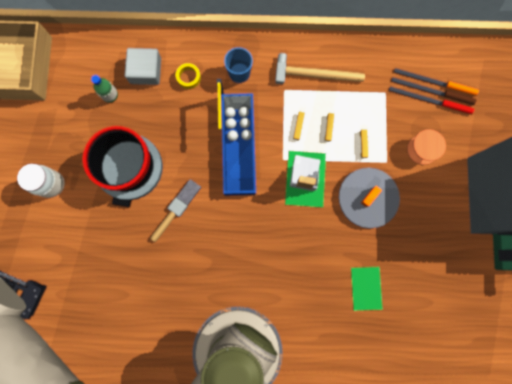

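View pics/scene.png

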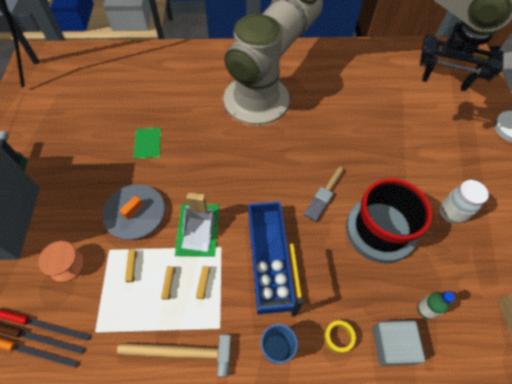

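```bash
cat >> h.py <<'E'
def go(x,y,z,yaw_y=None):
    """world target (mm) of TCP, and angle (deg) wanted of tool-y axis -> units"""
    s=env.state(); R=np.array(s['tcp_rot']); d=R.T@(np.array([x,y,z])-1000*np.array(s['tool_pos']))/25
    a=0
    if yaw_y is not None:
        c=np.degrees(np.arctan2(R[1,1],R[0,1])); a=-((yaw_y-c+180)%360-180)/8
    print('units',d.round(2),round(a,2),'rows',round(np.linalg.norm(d)/2.5,1))
def st():
    s=env.state(); R=np.array(s['tcp_rot']); print('t',round(s['t'],2),'pos',(1000*np.array(s['tool_pos'])).round(1),'yaw_y',round(np.degrees(np.arctan2(R[1,1],R[0,1])),2),'open',round(1000*s['opening'],1),'F',np.round(s['wrist_force'],1),'M',np.round(s['moment'],2),'g',round(s['grasp_force'],1))
E
python3 - <<'E'
from h import *
print(np.array(env.camera_params('wrist')['tool_from_camera']).round(3), env.camera_params('wrist')['vfov'])
go(430,-180,300,90)
E
```

```text
[[-0.001 -0.949 -0.314  0.083]
 [ 1.    -0.001 -0.    -0.001]
 [ 0.    -0.314  0.949 -0.147]
 [ 0.     0.     0.     1.   ]] 68.03190539499158
units [-18.63 -21.66  -2.45] -2.58 rows 11.5
```

>>> play_rows --deltas '[[[-18.6,-21.7,-2.4,-2.6],[-18.6,-21.7,-2.4,-2.6],[-18.6,-21.7,-2.4,-2.6],[-18.6,-21.7,-2.4,-2.6],[-18.6,-21.7,-2.4,-2.6],[-18.6,-21.7,-2.4,-2.6],[-18.6,-21.7,-2.4,-2.6],[-18.6,-21.7,-2.4,-2.6],[-18.6,-21.7,-2.4,-2.6],[-18.6,-21.7,-2.4,-2.6],[-18.6,-21.7,-2.4,-2.6],[-18.6,-21.7,-2.4,-2.6],[-18.6,-21.7,-2.4,-2.6],[-18.6,-21.7,-2.4,-2.6]]]'

```text
t: 2.3
tool_pos: [0.4287, -0.1799, 0.2987]
tcp_rot: [[-1.0, -0.002, -0.0], [-0.002, 1.0, 0.0], [0.0, 0.0, -1.0]]
wrist_force: [0.7, 0.5, -0.3]
opening: 0.0881
grasp_force: 0.0
```

Run:
```python
from h import *
st(); save('wrist','w1.png')
for l,z in dict(scoop=.14,scoop_grip=.14,mat=.003,pull0=.022,lid=.022,bin=.05,strike_bar=.136).items():
    for r in env.masks_of('wrist',l):
        if r['score']>.3: print(l,round(r['score'],2),np.round(r['bbox']),rect('wrist',cont(r['mask']),z))
st()
```

```text
t 2.3 pos [ 428.7 -179.9  298.7] yaw_y 90.14 open 88.1 F [ 0.7  0.5 -0.3] M [0.06 0.01 0.04] g 0.0
scoop 0.65 [258. 198.  56.  61.] (array([ 453. , -174.7]), array([57.2, 64.8]), 79.8)
scoop_grip 0.88 [258. 197.  56.  56.] (array([ 453. , -174.8]), array([58.7, 65.1]), 79.6)
mat 0.95 [127.   8.  64.  12.] (array([ 228.9, -349.6]), array([18.7, 81. ]), 0.1)
mat 0.94 [254. 187.  74.  93.] (array([ 484.6, -179.6]), array([111. , 160.5]), 87.1)
pull0 0.69 [264. 274.  18.  50.] (array([ 633.1, -159. ]), array([21.8, 91.2]), 80.1)
pull0 0.55 [152. 232.  20.  12.] (array([ 550.4, -346.7]), array([18.7, 32.9]), 26.0)
lid 0.73 [134. 158. 114. 108.] (array([ 430.8, -358.3]), array([169. , 171.8]), 3.5)
bin 0.95 [377. 226.  76. 147.] (array([523.4,   4.4]), array([205.7, 105.5]), 3.4)
t 2.7 pos [ 428.9 -180.2  298.9] yaw_y 90.15 open 87.8 F [ 0.4 -0.5 -0.1] M [ 0.   -0.01  0.01] g 0.0
```

View pics/w1.png

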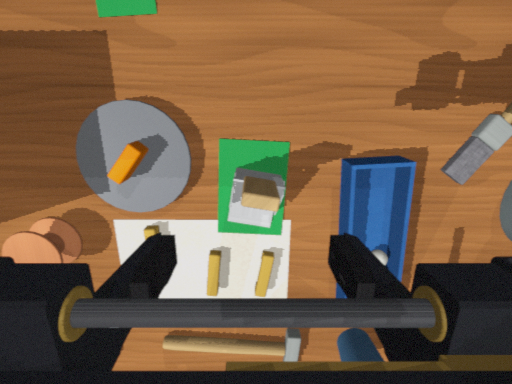

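Run:
```python
from h import *
im=cv2.imread('pics/w1.png'); 
cv2.imwrite('pics/c1.png',cv2.resize(im[130:240,210:310],None,fx=5,fy=5,interpolation=cv2.INTER_CUBIC))
h=cv2.cvtColor(im,cv2.COLOR_BGR2HSV)[160:220,235:290]
print(h[25,10:50:4].tolist()); print(h[35,10:50:4].tolist())
```

```text
[[17, 113, 95], [17, 127, 84], [17, 119, 88], [18, 116, 90], [17, 111, 92], [17, 112, 91], [18, 124, 84], [18, 117, 94], [170, 7, 109], [90, 2, 112]]
[[19, 98, 202], [19, 101, 199], [19, 105, 190], [19, 107, 172], [19, 109, 148], [18, 112, 123], [18, 118, 97], [19, 107, 88], [19, 104, 96], [120, 3, 158]]
```

View pics/c1.png

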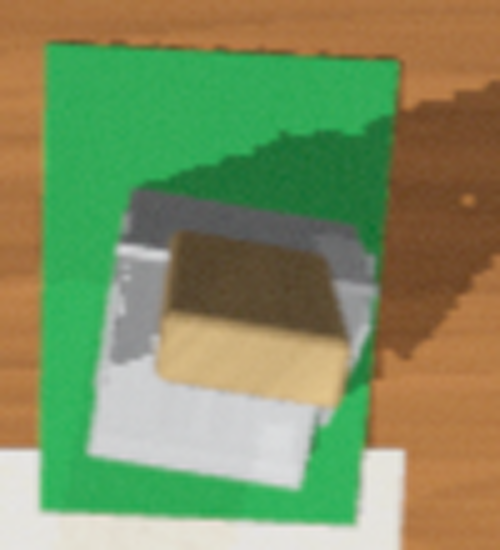

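Run:
```python
from h import *
P=[ray('wrist',210+u/5,130+v/5,.141)[:2]*1000 for u,v in [(165,312),(350,340),(335,408),(155,378)]]
P=np.array(P);print(P.round(1)); c=P.mean(0); 
d=(P[1]-P[0]+P[2]-P[3]); print('centre',c.round(1),'yaw_y',np.degrees(np.arctan2(d[1],d[0])), np.linalg.norm(P[1]-P[0]),np.linalg.norm(P[3]-P[0]))
for u,v in [(90,455),(300,488)]: print('lip',(ray('wrist',210+u/5,130+v/5,.004)*1000).round(1))
for u,v in [(133,188),(360,230)]: print('rear top',(ray('wrist',210+u/5,130+v/5,.072)*1000).round(1))
for z in (106,200): go(c[0],c[1],z-19,80)
```

```text
[[ 445.3 -190.6]
 [ 451.9 -148.6]
 [ 468.6 -151.5]
 [ 461.2 -193. ]]
centre [ 456.8 -170.9] yaw_y 80.51888239129678 42.50187835943334 16.106249984906658
lip [ 541.  -220.9    4. ]
lip [ 553.1 -149.6    4. ]
rear top [ 432.8 -201.2   72. ]
rear top [ 444.3 -139.7   72. ]
units [-1.11  0.37  8.47] 1.27 rows 3.4
units [-1.12  0.37  4.71] 1.27 rows 1.9
```

>>> play_rows --deltas '[[[-1.1,0.4,3.0,1.2],[-1.1,0.4,5.0,1.2],[-1.1,0.4,7.0,1.2],[-1.1,0.4,8.4,1.2],[-1.1,0.4,8.4,1.2]]]' --grip 0

```text
t: 3.32
tool_pos: [0.4554, -0.1697, 0.0872]
tcp_rot: [[-0.986, 0.164, -0.004], [0.164, 0.986, 0.003], [0.004, 0.002, -1.0]]
wrist_force: [0.7, 0.1, 0.8]
opening: 0.0881
grasp_force: 0.0
```

>>> play_rows --deltas '[[[0,0,0,0],[0,0,0,0],[0,0,0,0],[0,0,0,0],[0,0,0,0],[0,0,0,0]]]' --grip 130

```text
t: 4.08
tool_pos: [0.4564, -0.1704, 0.0889]
tcp_rot: [[-0.986, 0.164, 0.0], [0.164, 0.986, -0.0], [-0.0, -0.0, -1.0]]
wrist_force: [-0.4, 1.4, 3.3]
opening: 0.0436
grasp_force: 30.0
```

>>> play_rows --deltas '[[[0,0,0,0],[0,0,0,0],[0,0,0,0],[0,0,0,0]]]' --grip 134

```text
t: 4.58
tool_pos: [0.4564, -0.1705, 0.0889]
tcp_rot: [[-0.986, 0.165, 0.0], [0.165, 0.986, -0.0], [-0.0, -0.0, -1.0]]
wrist_force: [-0.7, 1.9, 5.1]
opening: 0.0439
grasp_force: 30.0
```

>>> play_rows --deltas '[[[0,0,0,0],[0,0,0,0],[0,0,0,0],[0,0,0,0]]]' --grip 140

```text
t: 5.08
tool_pos: [0.4564, -0.1705, 0.0889]
tcp_rot: [[-0.986, 0.165, 0.0], [0.165, 0.986, -0.0], [-0.0, -0.0, -1.0]]
wrist_force: [-1.0, 1.8, 4.7]
opening: 0.0434
grasp_force: 30.0
```

>>> play_rows --deltas '[[[0,0,0,0],[0,0,0,0],[0,0,0,0],[0,0,0,0]]]' --grip 255

```text
t: 5.58
tool_pos: [0.4564, -0.1705, 0.0889]
tcp_rot: [[-0.986, 0.165, 0.0], [0.165, 0.986, -0.0], [-0.0, -0.0, -1.0]]
wrist_force: [-1.3, 1.9, 5.3]
opening: 0.0439
grasp_force: 30.0
```

Run:
```python
from h import *
a=cv2.resize(cv2.imread('pics/w1.png')[145:305,325:425],None,fx=3.6,fy=3.6,interpolation=cv2.INTER_CUBIC)
b=cv2.resize(cv2.imread('pics/top.png')[75:205,205:270],None,fx=4.43,fy=4.43,interpolation=cv2.INTER_CUBIC)
print(a.shape,b.shape); o=np.zeros((580,700,3),np.uint8); o[:576,:360]=a[:576,:360]; o[:b.shape[0],400:400+b.shape[1]]=b[:580]
cv2.imwrite('pics/c2.png',o)
```

```text
(576, 360, 3) (576, 288, 3)
```

View pics/c2.png

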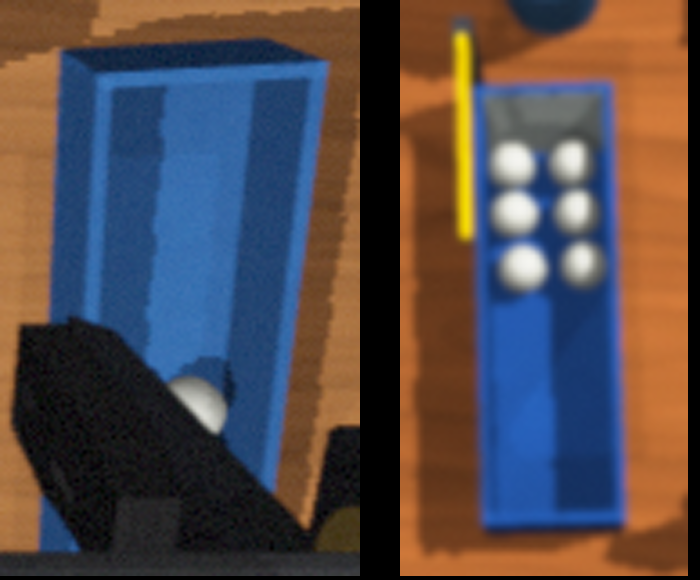

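```bash
cat >> h.py <<'E'
def wcam(pos,yaw_y):
    p=env.camera_params('wrist'); a=np.radians(yaw_y); y=np.array([np.cos(a),np.sin(a),0]); z=np.array([0,0,-1.]); T=np.eye(4)
    T[:3,:3]=np.c_[np.cross(y,z),y,z]; T[:3,3]=np.array(pos)/1000
    M=np.linalg.inv(T@np.array(p['tool_from_camera'])); return p,M[:3,:3],M[:3,3]
def pj(C,X):
    p,R,t=C; f,cx,cy=K(p); c=R@(np.array(X,float)/1000)+t; return np.array([cx+f*c[0]/c[2],cy+f*c[1]/c[2]])
E
python3 - <<'E'
from h import *
from scipy.optimize import least_squares
W=wcam((428.75,-180,298.8),90.14); T=cam('top')
w=lambda u,v:np.array([u/3.6+325,v/3.6+145]); t=lambda u,v:np.array([(u-400)/4.43+205,v/4.43+75])
obs=[(W,(-143,45),w(328,62)),(W,(-143,-45),w(100,72)),(W,(-137,39),w(315,78)),(W,(-137,-39),w(113,87)),
(T,(-143,45),t(481,527)),(T,(-143,-45),t(622,527)),(T,(143,45),t(476,87)),(T,(143,-45),t(612,84))]
def B(q,p,z=50):
    a=q[2]; return (q[0]+p[0]*np.cos(a)-p[1]*np.sin(a), q[1]+p[0]*np.sin(a)+p[1]*np.cos(a), z)
def res(q): return np.concatenate([pj(C,B(q,p))-o for C,p,o in obs])
r=least_squares(res,[580,10,0]); q=r.x; print(q[:2],np.degrees(q[2])); print(res(q).reshape(-1,2).round(2).tolist())
print('bar',pj(T,B(q,(25,45),136)),t(466,240),pj(T,B(q,(151,45),136)),t(462,32))
for o in range(0,8,4):
    r2=least_squares(lambda q:res(q)[o*2:o*2+8],[580,10,0]).x; print(r2[:2],np.degrees(r2[2]))
E
```

```text
[573.75298607  12.99493058] 2.3697315056033297
[[0.22, -0.35], [-0.28, -0.65], [-1.01, -0.48], [0.03, -0.85], [-1.24, -1.07], [-0.44, -1.57], [-0.52, -0.97], [0.3, -0.72]]
bar [219.43151906 125.14867502] [219.89841986 129.17607223] [219.27792015  79.54211205] [218.99548533  82.2234763 ]
[574.54983603  14.39035479] 2.74435886943726
[570.65745392  11.56811747] 2.7092984241458296
```

Run:
```python
from h import *
go(420,-75,185,92.6)
```

```text
units [ 2.07  3.53 -3.84] -1.51 rows 2.2
```

>>> play_rows --deltas '[[[0,0,-1,0],[0,0,-2.5,0],[0,0,-3.8,0],[0.7,1.2,-3.8,-0.5],[1.4,2.4,-3.8,-1.0],[2.1,3.5,-3.8,-1.5],[2.1,3.5,-3.8,-1.5],[2.1,3.5,-3.8,-1.5]]]'

```text
t: 6.58
tool_pos: [0.4192, -0.0759, 0.1836]
tcp_rot: [[-0.999, -0.043, -0.0], [-0.043, 0.999, -0.0], [0.0, -0.0, -1.0]]
wrist_force: [-0.0, -0.9, -1.7]
opening: 0.0442
grasp_force: 30.0
```

Run:
```python
from h import *
st(); save('wrist','w2.png'); 
for l in ('bin','scoop'):
    for r in env.masks_of('wrist',l): print(l,round(r['score'],2),np.round(r['bbox']))
```

```text
t 6.58 pos [419.2 -75.9 183.6] yaw_y 92.49 open 44.2 F [-0.  -0.9 -1.7] M [0.05 0.05 0.  ] g 30.0
bin 0.78 [326. 273.  94. 179.]
scoop 0.81 [254. 265. 112. 137.]
```

View pics/w2.png

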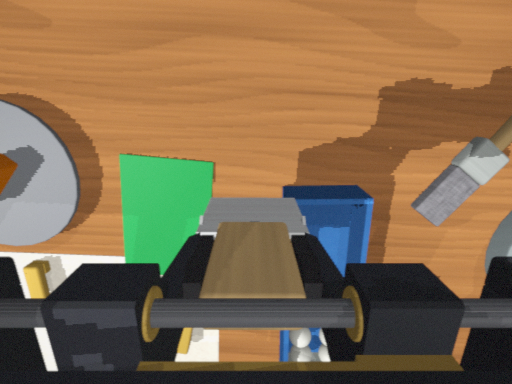

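Run:
```python
from h import *
im=cv2.imread('pics/w2.png').astype(int)
for v in (192,196,200,204,208,212,230): print(v,[tuple(im[v,u])[::1] for u in range(364,378,1)] if 0 else [int(im[v,u,0]) for u in range(275,300)],[int(im[v,u,0]) for u in range(358,380)])
print([ [int(im[v,u,0]) for v in range(182,214)] for u in (312,340,360)])
W=wcam((419.2,-75.9,183.6),92.49)
from math import *
for q in [(573,13,2.6),(574.5,14.4,2.7),(571,12,2.7)]:
    a=radians(q[2])
    print(q,[pj(W,(q[0]+x*cos(a)-y*sin(a),q[1]+x*sin(a)+y*cos(a),50)).round(1).tolist() for x,y in [(-143,45),(-143,-45),(-137,39)]], pj(W,(q[0]-143*cos(a),q[1]-143*sin(a),0)).round(1))
```

```text
192 [89, 88, 87, 85, 88, 85, 88, 106, 110, 80, 73, 76, 74, 74, 77, 82, 75, 80, 80, 79, 74, 80, 74, 81, 76] [80, 82, 83, 82, 81, 78, 79, 76, 69, 51, 46, 51, 55, 49, 55, 49, 50, 50, 51, 49, 57, 48]
196 [82, 85, 79, 83, 86, 82, 88, 112, 117, 76, 74, 75, 79, 79, 78, 82, 82, 80, 76, 81, 80, 79, 80, 79, 79] [81, 81, 81, 79, 80, 80, 79, 77, 78, 82, 79, 81, 75, 66, 55, 56, 56, 53, 53, 54, 57, 57]
200 [124, 124, 124, 123, 120, 125, 122, 124, 123, 124, 124, 123, 125, 124, 123, 125, 123, 126, 126, 121, 129, 136, 137, 138, 137] [139, 144, 145, 145, 145, 147, 170, 190, 189, 194, 197, 191, 187, 196, 196, 159, 72, 52, 52, 53, 53, 59]
204 [126, 126, 126, 127, 124, 124, 122, 127, 126, 124, 124, 126, 126, 129, 123, 125, 125, 126, 128, 126, 128, 131, 136, 138, 140] [126, 111, 91, 84, 86, 109, 136, 144, 154, 179, 196, 193, 196, 196, 178, 124, 62, 47, 51, 50, 54, 53]
208 [124, 127, 125, 123, 123, 125, 124, 127, 124, 125, 123, 121, 126, 124, 124, 126, 124, 123, 125, 126, 126, 128, 126, 124, 125] [126, 127, 127, 128, 128, 128, 131, 132, 154, 183, 190, 190, 191, 188, 163, 79, 51, 52, 49, 53, 46, 51]
212 [12
[... 414 characters left out ...]
, 58, 51, 51, 54, 51, 49, 52]
[[57, 59, 61, 68, 82, 77, 77, 77, 77, 79, 78, 81, 78, 79, 76, 78, 87, 125, 141, 142, 142, 142, 136, 127, 124, 124, 125, 124, 124, 128, 126, 126], [50, 55, 58, 74, 77, 76, 80, 81, 78, 82, 81, 83, 80, 76, 80, 80, 90, 125, 131, 142, 142, 142, 131, 124, 126, 127, 124, 125, 124, 126, 126, 125], [51, 50, 52, 54, 58, 65, 74, 78, 78, 75, 83, 79, 78, 85, 81, 80, 97, 132, 145, 145, 148, 143, 91, 66, 82, 124, 127, 129, 128, 130, 129, 127]]
(573, 13, 2.6) [[373.5, 197.7], [287.4, 197.9], [367.0, 203.1]] [319.6 184.3]
(574.5, 14.4, 2.7) [[374.3, 199.1], [288.4, 199.4], [367.9, 204.5]] [320.4 185.5]
(571, 12, 2.7) [[372.6, 195.8], [286.3, 196.2], [366.2, 201.2]] [318.8 182.7]
```

Run:
```python
from h import *
st(); s=env.state()
W=wcam((419.2,-75.9,183.6),92.49)
a=np.radians(2.49); 
for lx,ly,z in [(-3,36,-36),(-3,-36,-36),(-9,22,30-0),(-9,-22,30)]: 
    print(pj(W,(419.2+lx*np.cos(a)-ly*np.sin(a),-75.9+lx*np.sin(a)+ly*np.cos(a),183.6+19+z)).round(1))
im=cv2.imread('pics/w2.png').astype(int)
for v in (205,215,222): print(im[v,194:214,:].sum(1).tolist(),im[v,294:314].sum(1).tolist())
for v in (240,260): print(im[v,205:222,:].sum(1).tolist(),im[v,285:303].sum(1).tolist())
go(454.1,7.8,185,92.6)
```

```text
t 6.72 pos [419.2 -76.2 183.5] yaw_y 92.46 open 44.0 F [-0.6  0.1 -1.4] M [0.05 0.01 0.04] g 30.0
[308.6 232. ]
[195.7 232.1]
[305.8 289.9]
[198.5 290. ]
[363, 351, 354, 355, 358, 349, 363, 356, 356, 356, 360, 356, 360, 379, 382, 381, 375, 371, 365, 370] [374, 380, 380, 341, 261, 249, 257, 235, 247, 241, 251, 240, 242, 233, 244, 250, 247, 232, 239, 250]
[351, 351, 350, 352, 357, 391, 459, 485, 460, 419, 376, 370, 369, 367, 371, 368, 370, 372, 375, 369] [379, 372, 368, 372, 371, 378, 369, 353, 315, 293, 282, 258, 241, 241, 236, 240, 244, 240, 253, 252]
[376, 378, 372, 382, 418, 521, 579, 568, 486, 368, 370, 383, 379, 375, 378, 375, 383, 378, 375, 379] [387, 386, 387, 384, 382, 382, 385, 362, 383, 458, 483, 428, 280, 244, 237, 242, 231, 238, 246, 242]
[92, 108, 73, 93, 61, 86, 85, 81, 132, 209, 264, 274, 277, 288, 284, 290, 276] [303, 309, 308, 305, 300, 278, 169, 76, 85, 70, 102, 85, 80, 74, 81, 101, 89, 84]
[70, 96, 95, 150, 220, 259, 263, 286, 286, 284, 286, 279, 280, 283, 277, 285, 286] [304, 310, 311, 313, 311, 306, 305, 302, 320, 306, 265, 170, 70, 62, 75, 73, 85, 101]
units [-1.54  3.3  -0.06] -0.02 rows 1.5
```

>>> play_rows --deltas '[[[-0.5,1.1,0,0],[-1.0,2.2,0,0],[-1.54,3.3,0,0],[-1.54,3.3,0,0],[-1.54,3.3,0.8,0],[-1.54,3.3,1.6,0],[-1.54,3.3,2.4,0],[-1.54,3.3,3.2,0],[-1.54,3.3,3.2,0]]]'

```text
t: 7.85
tool_pos: [0.4531, 0.0078, 0.1028]
tcp_rot: [[-0.999, -0.043, -0.003], [-0.043, 0.999, 0.0], [0.003, 0.001, -1.0]]
wrist_force: [0.1, -0.7, -1.3]
opening: 0.0434
grasp_force: 30.0
```

>>> play_rows --deltas '[[[0,0,0.15,0],[0,0,0.3,0],[0,0,0.4,0],[0,0,0.45,0],[0,0,0.5,0],[0,0,0.5,0]]]'

```text
t: 8.6
tool_pos: [0.4539, 0.0086, 0.0919]
tcp_rot: [[-0.999, -0.044, 0.0], [-0.044, 0.999, -0.0], [-0.0, -0.0, -1.0]]
wrist_force: [-2.7, 0.9, 7.1]
opening: 0.0436
grasp_force: 30.0
```

>>> play_rows --deltas '[[[-0.3,0,0,0],[-0.6,0,0,0],[-0.9,0,0,0],[-1.2,0,0,0],[-1.5,0,0,0],[-1.8,0,0,0],[-2.1,0,0,0],[-2.4,0,0,0],[-2.7,0,0,0],[-3.0,0,0,0],[-3.3,0,0,0],[-3.6,0,0,0],[-3.9,0,0,0],[-4.1,0,0,0],[-4.3,0,0,0],[-4.5,0,0,0],[-4.7,0,0,0],[-4.9,0,0,0],[-5.1,0,0,0],[-5.2,0,0,0]]]'

```text
t: 11.1
tool_pos: [0.5832, 0.0144, 0.0921]
tcp_rot: [[-0.999, -0.045, -0.002], [-0.045, 0.999, -0.0], [0.002, -0.0, -1.0]]
wrist_force: [-8.9, -0.6, 10.4]
opening: 0.0437
grasp_force: 30.0
```

Run:
```python
from h import *
st(); save('top','t2.png'); cv2.imwrite('pics/c3.png',cv2.resize(cv2.imread('pics/t2.png')[70:210,200:290],None,fx=4,fy=4,interpolation=cv2.INTER_CUBIC))
```

```text
t 11.1 pos [583.2  14.4  92.1] yaw_y 92.55 open 43.7 F [-8.9 -0.6 10.4] M [-0.01  1.36 -0.01] g 30.0
```

View pics/c3.png

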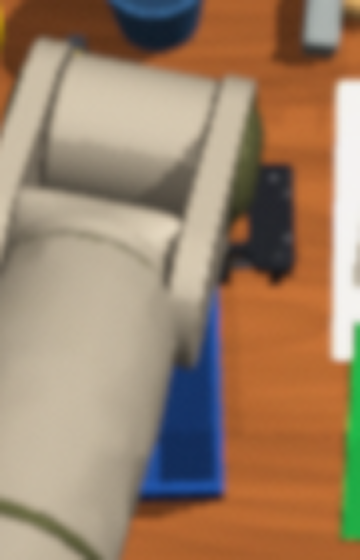

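>>> play_rows --deltas '[[[-0.15,0,0,0],[-0.3,0,0,0],[-0.4,0,0,0],[-0.5,0,0,0],[-0.6,0,0,0],[-0.7,0,0,0],[-0.7,0,0,0]]]'

```text
t: 12.02
tool_pos: [0.598, 0.0147, 0.0935]
tcp_rot: [[-0.999, -0.045, -0.009], [-0.045, 0.999, -0.001], [0.009, -0.001, -1.0]]
wrist_force: [-29.4, -4.2, 29.9]
opening: 0.0441
grasp_force: 30.0
```

Run:
```python
from h import *
st(); save('scene','s2.png'); cv2.imwrite('pics/c4.png',cv2.resize(cv2.imread('pics/s2.png')[180:330,220:330],None,fx=4,fy=4,interpolation=cv2.INTER_CUBIC))
```

```text
t 12.03 pos [598.   14.7  93.5] yaw_y 92.58 open 44.1 F [-29.4  -4.2  29.9] M [-0.56  4.76  0.01] g 30.0
```

View pics/c4.png

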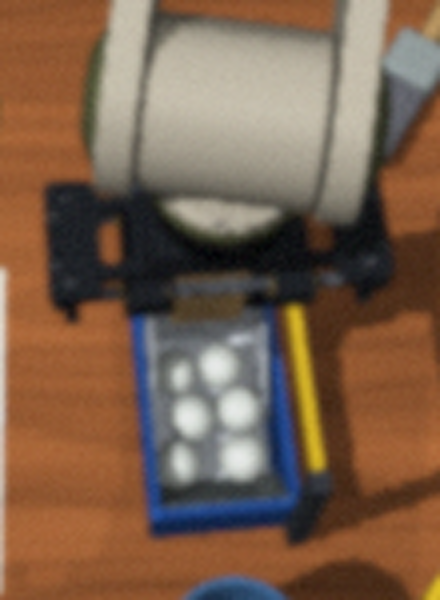

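>>> play_rows --deltas '[[[0.0,0,0.1,0],[0.1,0,0.15,0],[0.25,0,0.17,0],[0.4,0,0.2,0],[0.55,0,0.22,0],[0.7,0,0.25,0],[0.8,0,0.27,0],[0.9,0,0.3,0]]]'

```text
t: 13.08
tool_pos: [0.5828, 0.0138, 0.0884]
tcp_rot: [[-0.999, -0.044, 0.013], [-0.044, 0.999, -0.001], [-0.013, -0.002, -1.0]]
wrist_force: [3.1, 1.8, 23.1]
opening: 0.0443
grasp_force: 30.0
```

Run:
```python
from h import *
st(); save('scene','s3.png'); cv2.imwrite('pics/c5.png',cv2.resize(cv2.imread('pics/s3.png')[180:330,220:330],None,fx=4,fy=4,interpolation=cv2.INTER_CUBIC))
```

```text
t 13.07 pos [582.8  13.8  88.4] yaw_y 92.52 open 44.3 F [ 3.1  1.8 23.1] M [ 0.47 -1.11  0.07] g 30.0
```

View pics/c5.png

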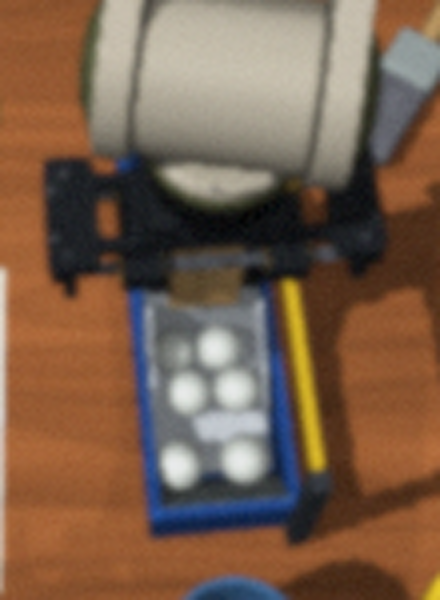

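```bash
cat >> h.py <<'E'
def tilt():
    """scoop pitch (deg, nose up) from the wrist view: top row of the scoop mask = rear edges"""
    s=env.state(); env.capture('wrist'); m=[r for r in env.masks_of('wrist','scoop') if abs(r['bbox'][0]-253)<25]
    if not m: print('no scoop'); return
    b=m[0]['bbox']; mk=m[0]['mask']; rows=np.where(mk[:,235:270].sum(1)>10)[0]; top=rows[0]
    out=[]
    for th in range(-40,61):
        a=np.radians(th); c,sn=np.cos(a),np.sin(a); v=[]
        for x,z in [(-45,0),(-45,69),(-51,70),(-51,138)]:
            dx,dz=x+42,z-105; X,Z=dx*c-dz*sn,dx*sn+dz*c
            P=np.array(s['tool_pos'])+np.array(s['tcp_rot'])@np.array([-X,0,-19-Z])/1000
            v.append(proj('wrist',P)[1])
        out.append(min(v))
    out=np.array(out); print('tilt: top row',top,'score',round(m[0]['score'],2),'->',np.arange(-40,61)[np.argsort(abs(out-top))[:3]], 'rows for 0,10,20,30,40:',out[40:81:10].round())
E
python3 - <<'E'
from h import *
tilt(); cv2.imwrite('pics/w3.png',cv2.cvtColor(env.capture('wrist'),cv2.COLOR_RGB2BGR)); st()
for r in env.masks_of('wrist','scoop'): print(r['bbox'],r['score'])
E
```

```text
tilt: top row 211 score 0.92 -> [7 8 6] rows for 0,10,20,30,40: [197. 217. 237. 249. 236.]
t 13.28 pos [582.6  13.8  88.3] yaw_y 92.52 open 43.6 F [ 4.   1.9 22.3] M [ 0.49 -0.89  0.05] g 30.0
[253.2, 254.2, 112.8, 90.8] 0.95
```

View pics/w3.png

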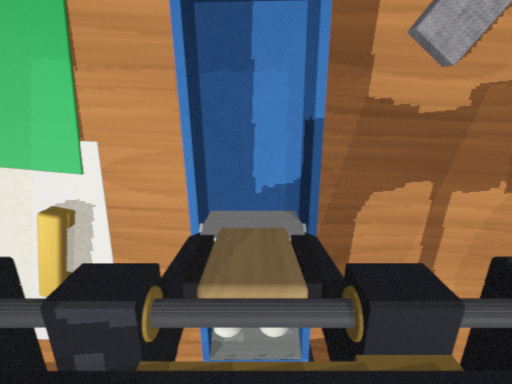

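```bash
cat >> h.py <<'E'
def balls(cam_='scene',z=.035,show=True):
    im=env.capture(cam_); a=np.radians(2.6); c,s=np.cos(a),np.sin(a); out=[]
    h=cv2.cvtColor(im,cv2.COLOR_RGB2HSV); 
    for r in env.masks_of(cam_,'ball0'):
        if r['score']<.25: continue
        X=ray(cam_,r['bbox'][0],r['bbox'][1],z)*1000; d=X[:2]-[574,13.2]
        out.append((round(r['score'],2),np.round(r['bbox']).tolist(),(d@[c,s]).round(),(d@[-s,c]).round()))
    for o in out: print('ball',o[1],'bin xy',o[2],o[3],o[0])
E
python3 - <<'E'
from h import *
balls(); st()
E
```

```text
ball [281.0, 276.0, 9.0, 12.0] bin xy 65.0 23.0 0.68
ball [271.0, 278.0, 12.0, 11.0] bin xy 66.0 -4.0 0.65
ball [206.0, 283.0, 16.0, 33.0] bin xy 69.0 -165.0 0.63
ball [263.0, 268.0, 10.0, 8.0] bin xy 40.0 -21.0 0.58
ball [275.0, 269.0, 11.0, 11.0] bin xy 46.0 10.0 0.54
t 13.43 pos [582.6  13.8  88.3] yaw_y 92.53 open 43.4 F [ 2.8  2.  22.1] M [ 0.45 -0.95  0.09] g 30.0
```

Run:
```python
from h import *
save('scene','s4.png'); cv2.imwrite('pics/c6.png',cv2.resize(cv2.imread('pics/s4.png')[235:325,240:310],None,fx=6,fy=6,interpolation=cv2.INTER_CUBIC))
```

```text
(no output)
```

View pics/c6.png

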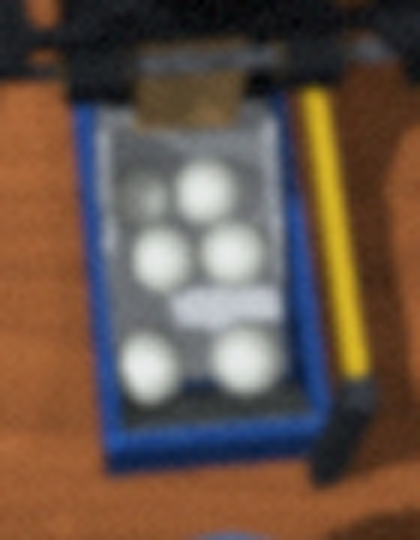

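>>> play_rows --deltas '[[[0,0,-0.1,0],[-0.1,0,-0.12,0],[-0.2,0,-0.12,0],[-0.3,0,-0.12,0],[-0.4,0,-0.12,0],[-0.5,0,-0.12,0],[-0.55,0,-0.12,0],[-0.6,0,-0.12,0],[-0.6,0,-0.12,0]]]'

```text
t: 14.6
tool_pos: [0.5937, 0.0145, 0.0882]
tcp_rot: [[-0.999, -0.044, 0.0], [-0.044, 0.999, -0.001], [0.0, -0.001, -1.0]]
wrist_force: [-4.6, -0.6, 14.0]
opening: 0.044
grasp_force: 30.0
```

Run:
```python
from h import *
st(); tilt(); balls(); im=env.capture('scene'); cv2.imwrite('pics/s5.png',cv2.cvtColor(im,cv2.COLOR_RGB2BGR))
p=cv2.cvtColor(im,cv2.COLOR_RGB2HSV)[250:305,252:298]; m=((p[...,1]<45)&(p[...,2]>150)).astype(np.uint8)
for r in m[::2]: print(''.join('#' if x else '.' for x in r))
```

```text
t 14.6 pos [593.7  14.5  88.2] yaw_y 92.55 open 44.0 F [-4.6 -0.6 14. ] M [-0.06  1.18  0.04] g 30.0
tilt: top row 197 score 0.93 -> [ 0  1 -1] rows for 0,10,20,30,40: [197. 217. 237. 250. 236.]
ball [282.0, 291.0, 14.0, 10.0] bin xy 101.0 20.0 0.68
ball [264.0, 268.0, 10.0, 8.0] bin xy 41.0 -17.0 0.66
ball [280.0, 276.0, 13.0, 12.0] bin xy 65.0 20.0 0.64
ball [273.0, 266.0, 11.0, 17.0] bin xy 37.0 5.0 0.58
ball [263.0, 296.0, 8.0, 15.0] bin xy 111.0 -27.0 0.5
ball [269.0, 278.0, 9.0, 13.0] bin xy 67.0 -9.0 0.42
..............................................
..............................................
..............................................
..............................................
..............................................
..............................................
.....................##.......................
..................########....................
.................##########...................
.............#...##########...................
..................########....................
.....................####........#............
......#.....#####......#######...#............
...........########...#########...............
...........#########.###########..............
...........#########..#########...............
............#######....#######................
...................###############............
...................###############............
....................#############.............
......................##########..............
............###........##########.............
...........######......##########.............
...........######......##########.............
............####.........######...............
..............................................
..............................................
..............................................
```

>>> play_rows --deltas '[[[-0.1,0,0,0],[-0.2,0,0,0],[-0.25,0,0,0],[-0.3,0,0,0],[-0.35,0,0,0],[-0.35,0,0,0]]]'

```text
t: 15.6
tool_pos: [0.5989, 0.0147, 0.0889]
tcp_rot: [[-0.999, -0.045, -0.01], [-0.045, 0.999, -0.001], [0.01, -0.001, -1.0]]
wrist_force: [-31.3, -4.1, 32.8]
opening: 0.0438
grasp_force: 30.0
```

Run:
```python
from h import *
st(); tilt(); balls()
```

```text
t 15.6 pos [598.9  14.7  88.9] yaw_y 92.58 open 43.8 F [-31.3  -4.1  32.8] M [-0.55  4.97  0.04] g 30.0
tilt: top row 195 score 0.95 -> [-1  0 -2] rows for 0,10,20,30,40: [197. 217. 237. 250. 236.]
ball [270.0, 281.0, 9.0, 13.0] bin xy 75.0 -5.0 0.59
ball [277.0, 269.0, 12.0, 16.0] bin xy 45.0 15.0 0.52
ball [281.0, 293.0, 12.0, 12.0] bin xy 107.0 19.0 0.47
ball [265.0, 298.0, 7.0, 15.0] bin xy 116.0 -23.0 0.43
ball [263.0, 269.0, 14.0, 9.0] bin xy 43.0 -20.0 0.39
```

>>> play_rows --deltas '[[[0.15,0,0.05,0],[0.5,0,0.12,0],[0.9,0,0.18,0],[1.3,0,0.26,0],[1.6,0,0.33,0],[1.6,0,0.33,0]]]'

```text
t: 16.55
tool_pos: [0.5644, 0.0131, 0.081]
tcp_rot: [[-0.999, -0.044, 0.007], [-0.044, 0.999, -0.001], [-0.007, -0.001, -1.0]]
wrist_force: [-0.0, 0.3, 14.3]
opening: 0.0436
grasp_force: 30.0
```

Run:
```python
from h import *
st(); tilt(); balls(); im=env.capture('scene'); cv2.imwrite('pics/s6.png',cv2.cvtColor(im,cv2.COLOR_RGB2BGR))
p=cv2.cvtColor(im,cv2.COLOR_RGB2HSV)[250:305,252:298]; m=((p[...,1]<45)&(p[...,2]>150)).astype(np.uint8)
for r in m[::2]: print(''.join('#' if x else '.' for x in r))
```

```text
t 16.55 pos [564.4  13.1  81. ] yaw_y 92.53 open 43.6 F [-0.   0.3 14.3] M [ 0.2  -0.49  0.05] g 30.0
tilt: top row 234 score 0.71 -> [42 41 18] rows for 0,10,20,30,40: [197. 217. 237. 249. 236.]
ball [280.0, 282.0, 13.0, 16.0] bin xy 80.0 17.0 0.7
ball [262.0, 284.0, 10.0, 12.0] bin xy 81.0 -27.0 0.66
ball [282.0, 272.0, 12.0, 10.0] bin xy 55.0 26.0 0.56
ball [268.0, 275.0, 10.0, 12.0] bin xy 60.0 -10.0 0.46
ball [275.0, 265.0, 12.0, 15.0] bin xy 34.0 11.0 0.42
.....####.....................................
....##...................#......#.............
...............####.#############.............
................##################............
.....#.............#####.#########............
.....#..............####........#.............
..................########.......#............
............###..##########...................
.....#......###..##########......#............
.............#....########.......##...........
.............###......########...##...........
......#....########...##########..............
......#...##########.###########..............
..........##########..##########..............
...........########....#######................
........#######.........#######...............
......##########.......##########.............
......##########.......##########.............
......##########.......##########.............
.......########.......##########..............
..........#####.####################..........
............########################..........
.............############.....................
..............................................
..............................................
..............................................
..............................................
..............................................
```

>>> play_rows --deltas '[[[0.25,0,0.1,0],[0.53,0,0.22,0],[0.78,0,0.36,0],[1.02,0,0.5,0],[1.25,0,0.68,0],[1.5,0,0.9,0],[1.5,0,0.9,0]]]'

```text
t: 17.68
tool_pos: [0.5255, 0.0115, 0.0571]
tcp_rot: [[-0.999, -0.044, 0.002], [-0.044, 0.999, -0.001], [-0.002, -0.001, -1.0]]
wrist_force: [-3.6, -0.9, 10.6]
opening: 0.0436
grasp_force: 30.0
```

Run:
```python
from h import *
st(); tilt(); balls()
save('wrist','w4.png')
```

```text
t 17.68 pos [525.5  11.5  57.1] yaw_y 92.53 open 43.6 F [-3.6 -0.9 10.6] M [-0.05  0.14 -0.03] g 30.0
tilt: top row 244 score 0.91 -> [34 23 24] rows for 0,10,20,30,40: [197. 217. 237. 249. 236.]
ball [262.0, 273.0, 12.0, 11.0] bin xy 54.0 -24.0 0.69
ball [268.0, 266.0, 4.0, 10.0] bin xy 36.0 -6.0 0.58
ball [280.0, 273.0, 13.0, 11.0] bin xy 56.0 21.0 0.56
ball [275.0, 257.0, 10.0, 8.0] bin xy 13.0 14.0 0.49
ball [263.0, 263.0, 7.0, 6.0] bin xy 28.0 -20.0 0.45
```

View pics/w4.png

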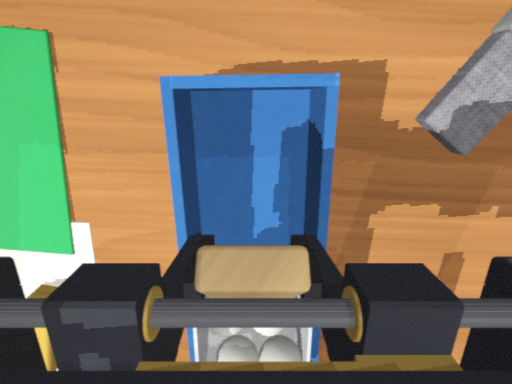

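Run:
```python
from h import *
s=env.state()
for zp in (98,101):
  for th in (30,34,38,42,46):
    a=np.radians(th); c,sn=np.cos(a),np.sin(a); v=[]
    for x,z in [(-51,138),(-33,138),(-51,62)]:
        dx,dz=x+42,z-zp; X,Z=dx*c-dz*sn,dx*sn+dz*c
        u=[proj('wrist',np.array(s['tool_pos'])+np.array(s['tcp_rot'])@np.array([-X,yy,-19-Z])/1000) for yy in (-22,22)]
        v.append((round(u[0][1],1),round(u[1][0]-u[0][0],1)))
    print(zp,th,v)
im=cv2.imread('pics/w4.png').astype(int); print(im[240:300:2,252].tolist())
for v in (250,270,288): print(v,np.where(im[v,180:330,2]-im[v,180:330,0]>30)[0][[0,-1]]+180)
```

```text
98 30 [(np.float64(249.5), np.float64(113.0)), (np.float64(298.2), np.float64(116.9)), (np.float64(250.7), np.float64(67.6))]
98 34 [(np.float64(242.3), np.float64(111.8)), (np.float64(290.6), np.float64(116.8)), (np.float64(254.7), np.float64(67.6))]
98 38 [(np.float64(235.5), np.float64(110.3)), (np.float64(282.8), np.float64(116.6)), (np.float64(258.7), np.float64(67.7))]
98 42 [(np.float64(229.1), np.float64(108.8)), (np.float64(275.0), np.float64(116.1)), (np.float64(262.8), np.float64(67.8))]
98 46 [(np.float64(223.1), np.float64(107.1)), (np.float64(267.2), np.float64(115.4)), (np.float64(266.9), np.float64(68.0))]
101 30 [(np.float64(249.6), np.float64(110.1)), (np.float64(297.0), np.float64(113.8)), (np.float64(250.7), np.float64(66.6))]
101 34 [(np.float64(243.1), np.float64(109.0)), (np.float64(290.1), np.float64(113.8)), (np.float64(254.9), np.float64(66.6))]
101 38 [(np.float64(237.0), np.float64(107.7)), (np.float64(283.1), np.float64(113.6)), (np.float64(259.2), np.float64(66.6))]
101 42 [(np.float64(231.2), np.float64(106.2)), (np.float64(276.0), np.float64(113.2)), (np.float64(263.6), np.float64(66.8))]
101 46 [(np.float64(225.7), np.float64(104.7)), (np.float64(269.0), np.float64(112.6)), (np.float64(268.0), np.float64(67.0))]
[[153, 98, 52], [154, 98, 53], [149, 97, 61], [89, 122, 143], [100, 138, 165], [110, 154, 181], [114, 159, 185], [116, 159, 187], [114, 159, 187], [112, 157, 184], [109, 155, 184], [111, 157, 185], [112, 156, 184], [109, 157, 184], [114, 158, 186], [113, 159, 186], [112, 158, 185], [112, 157, 186], [113, 160, 187], [116, 162, 189], [117, 162, 190], [112, 160, 188], [117, 163, 192], [115, 164, 191], [117, 165, 193], [111, 158, 184], [95, 137, 164], [95, 133, 159], [96, 136, 158], [72, 84, 97]]
250 [198 329]
270 [195 309]
288 [195 309]
```

Run:
```python
from h import *
s=env.state()
for th,zp in ((33,98),(38,88),(41,90),(44,95)):
    a=np.radians(th); c,sn=np.cos(a),np.sin(a); v=[]
    for x,z in [(-27,18),(3,18),(33,18),(48,0),(13,30),(-42,69)]:
        dx,dz=x+42,z-zp; X,Z=dx*c-dz*sn,dx*sn+dz*c
        u=[proj('wrist',np.array(s['tool_pos'])+np.array(s['tcp_rot'])@np.array([-X,yy,-19-Z])/1000).round(0).tolist() for yy in (-15,15)]
        v.append(u)
    print(th,zp,v)
im=cv2.imread('pics/w4.png'); g=cv2.cvtColor(im,cv2.COLOR_BGR2GRAY)
print([int(x) for x in g[320:370,245]]); print(g[345,195:325:2].tolist()); print([int(x) for x in g[320:370,275]])
```

```text
33 98 [[[233.0, 288.0], [271.0, 288.0]], [[232.0, 330.0], [272.0, 330.0]], [[232.0, 375.0], [273.0, 375.0]], [[233.0, 388.0], [272.0, 388.0]], [[231.0, 349.0], [274.0, 349.0]], [[228.0, 268.0], [276.0, 268.0]]]
38 88 [[[232.0, 298.0], [273.0, 298.0]], [[231.0, 343.0], [274.0, 343.0]], [[230.0, 394.0], [275.0, 394.0]], [[231.0, 411.0], [274.0, 411.0]], [[229.0, 364.0], [275.0, 363.0]], [[226.0, 271.0], [278.0, 271.0]]]
41 90 [[[232.0, 303.0], [273.0, 303.0]], [[231.0, 349.0], [274.0, 349.0]], [[229.0, 402.0], [275.0, 402.0]], [[231.0, 420.0], [274.0, 420.0]], [[229.0, 369.0], [276.0, 369.0]], [[227.0, 273.0], [278.0, 273.0]]]
44 95 [[[232.0, 309.0], [272.0, 309.0]], [[231.0, 355.0], [274.0, 355.0]], [[229.0, 408.0], [275.0, 408.0]], [[230.0, 429.0], [274.0, 429.0]], [[229.0, 375.0], [276.0, 375.0]], [[227.0, 276.0], [277.0, 276.0]]]
[110, 110, 107, 104, 99, 100, 99, 119, 159, 163, 163, 163, 165, 175, 188, 185, 154, 125, 120, 126, 132, 137, 141, 145, 148, 151, 153, 137, 135, 140, 146, 147, 150, 153, 159, 164, 167, 174, 175, 179, 181, 154, 113, 105, 102, 90, 89, 89, 90, 88]
[252, 229, 131, 131, 130, 126, 143, 175, 187, 184, 184, 178, 149, 121, 150, 169, 168, 166, 151, 149, 141, 138, 154, 155, 154, 151, 146, 141, 135, 117, 148, 163, 165, 146, 129, 157, 157, 157, 154, 151, 146, 143, 138, 137, 134, 131, 128, 128, 126, 124, 118, 115, 98, 147, 189, 190, 218, 244, 142, 83, 83, 85, 99, 103, 105]
[112, 111, 106, 107, 101, 101, 106, 158, 226, 233, 234, 233, 230, 227, 208, 142, 107, 112, 111, 116, 120, 123, 132, 136, 142, 146, 152, 158, 162, 171, 173, 180, 187, 191, 194, 199, 202, 206, 210, 213, 215, 178, 118, 105, 107, 102, 102, 103, 105, 101]
```

Run:
```python
from h import *
from scipy.optimize import least_squares
s=env.state()
def rows(q):
    th,xp,zp=q; a=np.radians(th); c,sn=np.cos(a),np.sin(a); v=[]
    for x,z in [(-51,138),(-33,138),(-27,18),(3,18)]:
        dx,dz=x-xp,z-zp; X,Z=dx*c-dz*sn,dx*sn+dz*c
        v.append(proj('wrist',np.array(s['tool_pos'])+np.array(s['tcp_rot'])@np.array([-X,0,-19-Z])/1000)[1])
    h=s['tool_pos'][2]*1000+19+(-45-xp)*sn-zp*c-6
    return np.array(v+[h])
o=np.array([246,290,312,357,0]); w=np.array([1,1,.5,.5,1])
r=least_squares(lambda q:(rows(q)-o)*w,[40,-42,92]); print(r.x,(rows(r.x)-o).round(1))
```

```text
[ 41.62632553 -47.81225281  97.99122934] [-2.2  1.8  0.9  1.8 -1.3]
```

>>> play_rows --deltas '[[[0,0,-0.2,0],[0,0,-0.4,0],[0,0,-0.6,0],[0,0,-0.9,0],[0,0,-1.2,0],[0,0,-1.5,0],[0,0,-1.8,0],[0,0,-2.1,0],[0,0,-2.25,0],[0,0,-2.25,0]]]'

```text
t: 19.18
tool_pos: [0.525, 0.0117, 0.1124]
tcp_rot: [[-0.999, -0.044, 0.0], [-0.044, 0.999, -0.0], [-0.0, -0.0, -1.0]]
wrist_force: [-0.2, 0.2, -3.8]
opening: 0.0434
grasp_force: 30.0
```

Run:
```python
from h import *
st(); balls('scene',.12); im=save('wrist','w5.png').astype(int)
print([int(x) for x in im[230:300:2,252,0]]); g=im.sum(2)//3
print([int(x) for x in g[320:370,275]]);print([int(x) for x in g[320:370,240]])
go(554,12.3,112,92.6)
```

```text
t 19.18 pos [525.   11.7 112.4] yaw_y 92.53 open 43.4 F [-0.2  0.2 -3.8] M [ 0.02  0.28 -0.01] g 30.0
ball [265.0, 254.0, 14.0, 7.0] bin xy 35.0 -19.0 0.55
ball [283.0, 264.0, 15.0, 13.0] bin xy 61.0 21.0 0.53
ball [276.0, 249.0, 30.0, 58.0] bin xy 25.0 9.0 0.47
ball [262.0, 265.0, 12.0, 13.0] bin xy 60.0 -28.0 0.41
ball [269.0, 260.0, 7.0, 13.0] bin xy 49.0 -11.0 0.4
[52, 50, 45, 47, 47, 47, 50, 50, 69, 143, 159, 175, 176, 176, 176, 177, 177, 178, 176, 179, 179, 177, 178, 178, 181, 180, 181, 180, 182, 183, 183, 175, 150, 150, 93]
[106, 105, 103, 98, 96, 95, 101, 150, 216, 220, 219, 213, 183, 120, 101, 102, 105, 105, 113, 116, 121, 124, 136, 140, 146, 151, 156, 163, 170, 173, 179, 182, 186, 189, 194, 198, 201, 207, 211, 215, 215, 175, 106, 91, 87, 87, 92, 82, 74, 75]
[105, 103, 99, 97, 95, 92, 94, 120, 155, 158, 157, 155, 145, 108, 111, 118, 119, 124, 130, 132, 137, 141, 145, 146, 148, 152, 153, 141, 144, 151, 154, 158, 165, 168, 172, 180, 183, 188, 191, 195, 196, 161, 99, 76, 75, 73, 73, 74, 76, 73]
units [-1.17 -0.03 -0.  ] -0.01 rows 0.5
```

>>> play_rows --deltas '[[[-0.2,0,0,0],[-0.4,0,0,0],[-0.6,0,0,0],[-0.8,0,0,0],[-1.0,0,0,0],[-1.15,0,0,0],[-1.15,0,0,0],[-1.15,0.1,0,0],[-1.15,0.2,0,0],[-1.15,0.35,0,0],[-1.15,0.5,0,0],[-1.15,0.65,0,0],[-1.15,0.8,0,0],[-1.15,0.95,0,0],[-1.15,1.1,0,0],[-1.15,1.25,0,0],[-1.15,1.4,0,0],[-1.15,1.55,0,0],[-1.15,1.7,0,0],[-1.15,1.7,0,0]]]'

```text
t: 21.82
tool_pos: [0.5518, 0.0558, 0.1123]
tcp_rot: [[-0.999, -0.045, 0.0], [-0.045, 0.999, 0.0], [-0.0, 0.0, -1.0]]
wrist_force: [-0.0, -0.2, -3.3]
opening: 0.0437
grasp_force: 30.0
```

Run:
```python
from h import *
st(); balls('scene',.12); im=save('scene','s7.png'); cv2.imwrite('pics/c7.png',cv2.resize(cv2.imread('pics/s7.png')[200:320,240:350],None,fx=5,fy=5,interpolation=cv2.INTER_CUBIC))
```

```text
t 21.82 pos [551.8  55.8 112.3] yaw_y 92.55 open 43.7 F [-0.  -0.2 -3.3] M [0.07 0.26 0.08] g 30.0
ball [286.0, 277.0, 15.0, 17.0] bin xy 93.0 26.0 0.67
ball [286.0, 271.0, 8.0, 10.0] bin xy 79.0 26.0 0.52
ball [295.0, 261.0, 10.0, 12.0] bin xy 57.0 51.0 0.51
ball [303.0, 269.0, 13.0, 12.0] bin xy 77.0 66.0 0.48
```

View pics/c7.png

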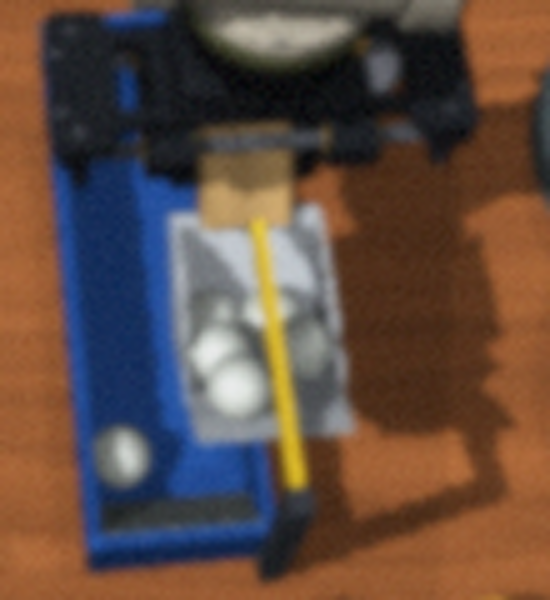

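>>> play_rows --deltas '[[[0,0.1,0,0],[0,0.2,0,0],[0,0.3,0,0],[0,0.42,0,0],[0,0.54,0,0],[0,0.66,0,0],[0,0.78,0,0],[0,0.9,0,0],[0,1.05,0,0],[0,1.2,0,0],[0,1.35,0,0],[0,1.5,0,0],[0,1.65,0,0],[0,1.8,0,0],[0,2.0,0,0],[0,2.2,0,0],[0,2.4,0,0],[0,2.6,0,0],[0,2.6,0,0],[0,2.6,0,0]]]'

```text
t: 24.48
tool_pos: [0.549, 0.1203, 0.1122]
tcp_rot: [[-0.999, -0.044, 0.0], [-0.044, 0.999, -0.0], [-0.0, -0.0, -1.0]]
wrist_force: [-0.1, -0.3, -3.5]
opening: 0.0434
grasp_force: 30.0
```

Run:
```python
from h import *
st(); balls('scene',.1); save('scene','s8.png'); env.capture('top')
a=np.radians(2.6); c,s_=np.cos(a),np.sin(a)
for r in env.masks_of('top','ball0'):
    X=ray('top',r['bbox'][0],r['bbox'][1],.03)*1000; d=X[:2]-[574,13.2]; print('top',np.round(r['bbox']),round(r['score'],2),(d@[c,s_]).round(),(d@[-s_,c]).round())
for l,z in dict(tumbler=.145).items():
  for cm in ('scene','top'):
    for r in env.masks_of(cm,l): print(cm,l,round(r['score'],2),r['bbox'])
```

```text
t 24.48 pos [549.  120.3 112.2] yaw_y 92.52 open 43.4 F [-0.1 -0.3 -3.5] M [ 0.07  0.19 -0.05] g 30.0
ball [330.0, 266.0, 13.0, 12.0] bin xy 67.0 135.0 0.68
ball [283.0, 288.0, 14.0, 14.0] bin xy 112.0 17.0 0.62
ball [264.0, 291.0, 7.0, 10.0] bin xy 115.0 -26.0 0.61
ball [321.0, 260.0, 16.0, 15.0] bin xy 52.0 116.0 0.57
ball [315.0, 269.0, 9.0, 13.0] bin xy 73.0 98.0 0.53
top [230. 115.   9.  11.] 0.62 87.0 23.0
top [244. 114.  14.   9.] 0.54 87.0 -18.0
scene tumbler 0.97 [389.2, 220.0, 86.0, 83.7]
scene tumbler 0.43 [294.8, 269.2, 6.3, 49.9]
scene tumbler 0.37 [396.0, 208.6, 69.4, 62.4]
top tumbler 0.85 [114.8, 165.6, 64.9, 84.2]
```

```bash
cat > tum.py <<'E'
from h import *
from scipy.optimize import least_squares
for n,f in (('top','top.png'),('scene','scene.png'),('scene','s8.png')):
    im=cv2.imread('pics/'+f); h=cv2.cvtColor(im,cv2.COLOR_BGR2HSV)
    m=(((h[...,0]<6)|(h[...,0]>172))&(h[...,1]>150)&(h[...,2]>60)).astype(np.uint8)
    c=cont(cv2.morphologyEx(m,cv2.MORPH_CLOSE,np.ones((5,5)))).reshape(-1,2)
    p,R,t=cam(n); o=-(R.T@t)[:2]*1000
    P=np.array([ray(n,u,v,.145)[:2]*1000 for u,v in c]); q=P.mean(0)
    for _ in range(4):
        d=(q-o)/np.linalg.norm(q-o); S=P[(P-q)@d>0]
        q=least_squares(lambda q:np.linalg.norm(S-q,axis=1)-84,q,loss='soft_l1',f_scale=2).x
    print(f,q.round(1),'rms',np.std(np.linalg.norm(S-q,axis=1)).round(1),np.mean(np.linalg.norm(S-q,axis=1)).round(1))
E
python3 tum.py
```

```text
top.png [500.9 323.8] rms 0.8 83.8
scene.png [507.6 323.6] rms 0.9 83.9
s8.png [512.3 319.7] rms 5.9 82.8
```

Run:
```python
from h import *
st(); go(472.7,53.6,110,92.6); print(np.round(env.state()['joints'],2))
im=save('wrist','w6.png').astype(int); print([int(x) for x in im[230:300:2,252,0]])
```

```text
t 24.82 pos [549.  120.3 112.2] yaw_y 92.52 open 43.1 F [ 0.3 -0.2 -3. ] M [ 0.03  0.2  -0.02] g 30.0
units [ 3.16 -2.53  0.09] -0.01 rows 1.6
[ 0.01  0.52  1.54  0.    1.08 -1.61]
[212, 210, 204, 202, 200, 202, 209, 212, 174, 155, 174, 189, 189, 189, 189, 190, 189, 189, 191, 188, 189, 188, 191, 189, 193, 193, 194, 194, 194, 194, 194, 184, 162, 162, 98]
```

>>> play_rows --deltas '[[[0.4,0,0,0],[0.8,0,0,0],[1.2,0,0,0],[1.6,0,0,0],[2.0,0,0,0],[2.4,0,0,0],[2.8,0,0,0],[3.16,0,0.08,0],[3.16,-0.3,0.08,0],[3.16,-0.6,0.08,0],[3.16,-0.9,0.08,0],[3.16,-1.2,0.08,0],[3.16,-1.5,0.08,0],[3.16,-1.8,0.08,0],[3.16,-2.1,0.08,0],[3.16,-2.4,0.08,0],[3.16,-2.53,0.08,0],[3.16,-2.53,0.08,0]]]'

```text
t: 27.12
tool_pos: [0.4729, 0.0536, 0.1102]
tcp_rot: [[-0.999, -0.044, 0.0], [-0.044, 0.999, 0.0], [-0.0, 0.0, -1.0]]
wrist_force: [0.6, 1.0, -2.1]
opening: 0.0435
grasp_force: 30.0
```

Run:
```python
from h import *
st(); save('scene','s9.png'); cv2.imwrite('pics/c8.png',cv2.resize(cv2.imread('pics/s9.png')[190:310,240:350],None,fx=5,fy=5,interpolation=cv2.INTER_CUBIC))
a=np.radians(2.6);c,s=np.cos(a),np.sin(a)
B=lambda x,y,z:(np.array([574+x*c-y*s,13.2+x*s+y*c,z])/1000)
for X in [(25,45,136),(151,45,136),(143,45,50),(-143,45,50),(143,-45,50)]: print(X,proj('scene',B(*X)).round(1))
im=cv2.cvtColor(cv2.imread('pics/s9.png'),cv2.COLOR_BGR2HSV); m=(abs(im[...,0].astype(int)-27)<6)&(im[...,1]>180)&(im[...,2]>120)
yy,xx=np.where(m[200:310,260:330]); i=yy.argmin(); j=yy.argmax(); print('bar top',xx[i]+260,yy[i]+200,'bottom',xx[j]+260,yy[j]+200)
```

```text
t 27.12 pos [472.9  53.6 110.2] yaw_y 92.51 open 43.5 F [ 0.6  1.  -2.1] M [0.09 0.17 0.01] g 30.0
(25, 45, 136) [291.7 245.7]
(151, 45, 136) [299.1 300.1]
(143, 45, 50) [294.5 305.7]
(-143, 45, 50) [280.9 200.3]
(143, -45, 50) [256.7 308.6]
bar top 291 246 bottom 297 296
```

Run:
```python
from h import *
st(); balls('scene',.1); st(); balls('scene',.1); st()
```

```text
t 27.18 pos [472.8  53.7 110.2] yaw_y 92.52 open 43.1 F [ 0.1  0.9 -3.6] M [0.04 0.2  0.05] g 30.0
ball [287.0, 225.0, 35.0, 56.0] bin xy -45.0 47.0 0.58
ball [264.0, 291.0, 12.0, 14.0] bin xy 115.0 -28.0 0.57
ball [279.0, 233.0, 6.0, 6.0] bin xy -24.0 23.0 0.57
ball [291.0, 231.0, 10.0, 11.0] bin xy -29.0 53.0 0.42
t 27.27 pos [472.8  53.9 110.2] yaw_y 92.54 open 43.2 F [-0.5 -0.1 -2.7] M [-0.    0.27  0.01] g 30.0
ball [279.0, 232.0, 8.0, 8.0] bin xy -27.0 23.0 0.6
ball [263.0, 291.0, 12.0, 14.0] bin xy 115.0 -30.0 0.46
ball [286.0, 240.0, 9.0, 9.0] bin xy -5.0 38.0 0.46
t 27.38 pos [472.8  53.9 110.2] yaw_y 92.54 open 43.6 F [-0.1 -0.2 -3.7] M [ 0.03  0.19 -0.03] g 30.0
```

>>> play_rows --deltas '[[[0,0,-0.2,0],[0,0,-0.4,0],[-0.05,0,-0.6,0],[-0.1,0,-0.8,0],[-0.14,0,-1.0,0],[-0.18,0,-1.2,0],[-0.25,0,-1.4,0],[-0.33,0,-1.6,0],[-0.41,0,-1.8,0],[-0.48,0,-2.0,0],[-0.58,0,-2.2,0],[-0.66,0,-2.4,0]]]'

```text
t: 28.88
tool_pos: [0.4896, 0.0545, 0.1705]
tcp_rot: [[-0.999, -0.044, 0.0], [-0.044, 0.999, 0.0], [-0.0, 0.0, -1.0]]
wrist_force: [4.2, -0.2, -9.9]
opening: 0.0434
grasp_force: 30.0
```

```bash
cat >> h.py <<'E'
def pitch(guess=20,xp=-47.8,zp=98):
    s=env.state(); im=env.capture('wrist'); m=[r for r in env.masks_of('wrist','scoop') if abs(r['bbox'][0]-253)<25]
    hsv=cv2.cvtColor(im,cv2.COLOR_RGB2HSV).astype(int)
    b=m[0]['bbox'] if m else None; mk=m[0]['mask'] if m else np.zeros((384,512),bool); top=np.where(mk[:,235:270].sum(1)>10)[0][:1]
    col=im[150:300:3,252].tolist()
    def rows(th,pts):
        a=np.radians(th); c,sn=np.cos(a),np.sin(a); v=[]
        for x,z in pts:
            dx,dz=x-xp,z-zp; X,Z=dx*c-dz*sn,dx*sn+dz*c
            v.append(round(float(proj('wrist',np.array(s['tool_pos'])+np.array(s['tcp_rot'])@np.array([-X,0,-19-Z])/1000)[1])))
        return v
    print('mask top',top,'wood rows',[v for v in range(150,300) if 8<hsv[v,252,0]<25 and hsv[v,252,1]>60][:1])
    for th in range(-40,45,5): print(th,rows(th,[(-45,0),(-45,69),(-51,62),(-51,138),(-33,138)]),end=' ')
    print([ (150+3*i,sum(x)//3, x[0]-x[2]) for i,x in enumerate(col)][::2])
E
python3 - <<'E'
from h import *
st(); pitch(); balls('scene',.12)
E
```

```text
t 28.88 pos [489.6  54.5 170.5] yaw_y 92.53 open 43.4 F [ 4.2 -0.2 -9.9] M [0.01 0.06 0.02] g 30.0
mask top [236] wood rows [245]
-40 [132, 220, 204, 355, 357] -35 [141, 222, 207, 354, 359] -30 [150, 225, 209, 352, 361] -25 [159, 228, 213, 348, 362] -20 [168, 231, 216, 344, 363] -15 [178, 234, 219, 339, 362] -10 [187, 238, 223, 333, 361] -5 [196, 241, 227, 326, 358] 0 [206, 245, 231, 319, 355] 5 [215, 249, 236, 310, 350] 10 [225, 253, 240, 302, 345] 15 [235, 257, 245, 293, 338] 20 [245, 261, 250, 283, 331] 25 [255, 265, 255, 274, 323] 30 [265, 270, 259, 264, 314] 35 [275, 274, 264, 255, 305] 40 [286, 278, 270, 246, 295] [(150, 101, 29), (156, 102, 4), (162, 105, 11), (168, 116, -19), (174, 118, -16), (180, 117, -13), (186, 124, -47), (192, 125, -42), (198, 126, -43), (204, 133, -68), (210, 133, -70), (216, 131, -73), (222, 129, -89), (228, 130, -88), (234, 135, -89), (240, 110, 0), (246, 89, 43), (252, 93, 48), (258, 93, 51), (264, 89, 50), (270, 91, 48), (276, 92, 48), (282, 77, 44), (288, 119, 62), (294, 138, 71)]
ball [285.0, 235.0, 11.0, 12.0] bin xy -9.0 35.0 0.69
ball [265.0, 292.0, 7.0, 11.0] bin xy 124.0 -27.0 0.66
ball [292.0, 224.0, 12.0, 17.0] bin xy -39.0 56.0 0.51
ball [278.0, 224.0, 15.0, 7.0] bin xy -40.0 21.0 0.42
ball [299.0, 230.0, 14.0, 11.0] bin xy -20.0 70.0 0.41
ball [288.0, 219.0, 37.0, 60.0] bin xy -51.0 48.0 0.28
```

Run:
```python
from h import *
go(434.1,320.4,235,92.6)
```

```text
units [ 1.74 10.72 -2.58] -0.01 rows 4.5
```

>>> play_rows --deltas '[[[0,0,0.1,0],[0.15,0,0.2,0],[0.4,0,0.25,0],[0.8,0,0.25,0],[1.2,0,0.25,0],[1.6,0,0.25,0],[1.8,0,0.0,0],[1.8,0,-0.5,0],[1.8,0,-1.0,0],[1.8,0,-1.6,0],[1.8,0,-2.2,0],[1.8,0,-2.6,0],[1.8,0,-2.6,0]]]'

```text
t: 30.7
tool_pos: [0.4447, 0.0524, 0.2359]
tcp_rot: [[-0.999, -0.044, 0.001], [-0.044, 0.999, -0.0], [-0.001, -0.0, -1.0]]
wrist_force: [0.5, -0.6, -3.4]
opening: 0.0435
grasp_force: 30.0
```

Run:
```python
from h import *
st(); balls('scene',.18); go(434.1,320.4,235,92.6); save('scene','s10.png')
```

```text
t 30.7 pos [444.7  52.4 235.9] yaw_y 92.53 open 43.5 F [ 0.5 -0.6 -3.4] M [-0.    0.14 -0.02] g 30.0
ball [293.0, 194.0, 10.0, 13.0] bin xy -88.0 59.0 0.63
ball [278.0, 195.0, 10.0, 10.0] bin xy -89.0 23.0 0.55
ball [262.0, 292.0, 6.0, 12.0] bin xy 139.0 -36.0 0.44
units [-0.07 10.72 -0.  ] -0.01 rows 4.3
```

>>> play_rows --deltas '[[[0,0.2,0,0],[0,0.6,0,0],[0,1.2,0,0],[0,1.9,0,0],[0,2.6,0,0],[0,3.4,0,0],[0,4.2,0,0],[0,5.0,0,0],[0,5.8,0,0],[0,6.6,0,0],[0,7.4,0,0],[0,8.2,0,0],[0,8.9,0,0],[0,9.5,0,0],[0,10.0,0,0],[0,10.4,0,0],[0,10.65,0,0],[-0.05,10.72,0,0],[-0.05,10.72,0,0]]]'

```text
t: 33.22
tool_pos: [0.4339, 0.3201, 0.2352]
tcp_rot: [[-0.999, -0.044, -0.0], [-0.044, 0.999, -0.0], [0.0, -0.0, -1.0]]
wrist_force: [0.0, -0.1, -3.1]
opening: 0.0439
grasp_force: 30.0
```

Run:
```python
from h import *
st(); pitch(); balls('scene',.18); im=save('wrist','w7.png')
h=cv2.cvtColor(im,cv2.COLOR_RGB2HSV); m=(((h[...,0]<6)|(h[...,0]>172))&(h[...,1]>150)&(h[...,2]>50)).astype(np.uint8)
for v in range(150,384,12):
    c=np.where(m[v])[0]; print(v,(c.min(),c.max(),len(c)) if len(c) else None)
```

```text
t 33.23 pos [433.9 320.1 235.2] yaw_y 92.52 open 43.9 F [ 0.  -0.1 -3.1] M [0.   0.13 0.01] g 30.0
mask top [236] wood rows [244]
-40 [133, 220, 205, 356, 358] -35 [142, 223, 207, 355, 360] -30 [150, 225, 210, 352, 362] -25 [160, 228, 213, 349, 363] -20 [169, 231, 216, 345, 363] -15 [178, 235, 220, 340, 363] -10 [187, 238, 224, 334, 361] -5 [197, 242, 228, 327, 359] 0 [206, 246, 232, 319, 355] 5 [216, 249, 236, 311, 351] 10 [225, 253, 241, 302, 346] 15 [235, 257, 245, 293, 339] 20 [245, 262, 250, 284, 332] 25 [255, 266, 255, 274, 324] 30 [265, 270, 260, 265, 315] 35 [276, 274, 265, 256, 305] 40 [286, 279, 270, 247, 295] [(150, 176, -11), (156, 178, -11), (162, 175, -13), (168, 17, -1), (174, 42, 57), (180, 60, 105), (186, 107, 204), (192, 54, 27), (198, 122, -9), (204, 120, -8), (210, 121, -10), (216, 117, -9), (222, 118, -9), (228, 119, -8), (234, 117, -8), (240, 109, -2), (246, 88, 47), (252, 91, 48), (258, 88, 49), (264, 90, 48), (270, 92, 49), (276, 87, 48), (282, 91, 49), (288, 134, 69), (294, 154, 75)]
ball [391.0, 190.0, 5.0, 8.0] bin xy -83.0 295.0 0.55
ball [403.0, 187.0, 10.0, 12.0] bin xy -88.0 326.0 0.46
150 None
162 None
174 (np.int64(250), np.int64(256), 6)
186 (np.int64(212), np.int64(299), 88)
198 (np.int64(198), np.int64(314), 51)
210 (np.int64(188), np.int64(324), 31)
222 (np.int64(180), np.int64(332), 24)
234 (np.int64(174), np.int64(338), 22)
246 (np.int64(171), np.int64(341), 22)
258 (np.int64(170), np.int64(342), 16)
270 (np.int64(338), np.int64(341), 4)
282 None
294 None
306 None
318 None
330 None
342 None
354 None
366 None
378 None
```

Run:
```python
from h import *
from scipy.optimize import least_squares
pts=[(188,210),(324,210),(180,222),(332,222),(174,234),(338,234),(171,246),(341,246),(170,258),(342.5,258)]
P=np.array([ray('wrist',u+ (0.5 if u>250 else -.5),v,.145)[:2]*1000 for u,v in pts])
r=least_squares(lambda q:np.linalg.norm(P-q[:2],axis=1)-84,[507,323]); print(r.x,r.fun.round(1))
r=least_squares(lambda q:np.linalg.norm(P-q[:2],axis=1)-q[2],[507,323,84]); print(r.x)
```

```text
[503.02056232 326.72065009] [ 0.9  0.7 -0.1 -0.3 -0.2 -0.4 -0.8 -0.9 -1.2 -0.7]
[500.21583837 326.5984413   82.60305251]
```

>>> play_rows --deltas '[[[0.13,0.06,0.3,0],[0.13,0.06,0.7,0],[0.13,0.06,1.1,0],[0.13,0.06,1.5,0],[0.13,0.06,1.9,0],[0.13,0.06,2.3,0],[0.13,0.06,2.6,0],[0.13,0.06,2.88,0],[0.13,0.06,2.88,0]]]'

```text
t: 34.6
tool_pos: [0.4305, 0.3216, 0.1629]
tcp_rot: [[-0.999, -0.044, -0.0], [-0.044, 0.999, -0.0], [0.0, -0.0, -1.0]]
wrist_force: [0.5, 0.3, -3.9]
opening: 0.0435
grasp_force: 30.0
```

>>> play_rows --deltas '[[[-0.2,0,0,0],[-0.4,0,0,0],[-0.55,0,0,0],[-0.7,0,0,0],[-0.7,0,0,0]]]'

```text
t: 35.22
tool_pos: [0.4472, 0.3227, 0.1629]
tcp_rot: [[-0.999, -0.044, -0.003], [-0.044, 0.999, 0.0], [0.003, 0.0, -1.0]]
wrist_force: [-4.3, 2.8, -4.4]
opening: 0.0441
grasp_force: 30.0
```

>>> play_rows --deltas '[[[-0.22,0,-0.35,0],[-0.48,0,-0.7,0],[-0.7,0,-0.92,0],[-0.95,0,-1.14,0],[-1.2,0,-1.36,0],[-1.45,0,-1.56,0],[-1.7,0,-1.74,0],[-1.95,0,-1.9,0],[-2.2,0,-2.04,0],[-2.45,0,-2.16,0],[-2.7,0,-2.28,0],[-2.7,0,-2.28,0]]]'

```text
t: 36.72
tool_pos: [0.516, 0.3255, 0.2205]
tcp_rot: [[-0.999, -0.044, 0.001], [-0.044, 0.999, 0.001], [-0.001, 0.001, -1.0]]
wrist_force: [-2.9, 3.1, -2.9]
opening: 0.0436
grasp_force: 30.0
```

Run:
```python
from h import *
st(); pitch(); balls('scene',.1); save('scene','s11.png')
```

```text
t 36.73 pos [516.  325.5 220.5] yaw_y 92.51 open 43.6 F [-2.9  3.1 -2.9] M [0.78 0.75 0.06] g 30.0
mask top [157] wood rows [206]
-40 [133, 220, 205, 357, 358] -35 [142, 223, 207, 355, 360] -30 [151, 226, 210, 353, 362] -25 [160, 229, 213, 349, 363] -20 [169, 232, 217, 345, 364] -15 [178, 235, 220, 340, 363] -10 [187, 238, 224, 334, 362] -5 [197, 242, 228, 327, 359] 0 [206, 246, 232, 320, 356] 5 [216, 250, 236, 312, 352] 10 [225, 254, 241, 303, 346] 15 [235, 258, 246, 294, 340] 20 [245, 262, 250, 284, 332] 25 [255, 266, 255, 275, 324] 30 [265, 270, 260, 265, 315] 35 [276, 275, 265, 256, 306] 40 [286, 279, 270, 247, 296] [(150, 129, -10), (156, 130, -10), (162, 170, -4), (168, 170, -3), (174, 168, -1), (180, 171, -3), (186, 168, -2), (192, 160, 1), (198, 157, -3), (204, 161, -3), (210, 121, 64), (216, 131, 66), (222, 132, 65), (228, 133, 67), (234, 132, 66), (240, 133, 65), (246, 128, 69), (252, 132, 65), (258, 130, 67), (264, 128, 68), (270, 129, 65), (276, 130, 67), (282, 131, 64), (288, 129, 64), (294, 130, 66)]
ball [406.0, 215.0, 12.0, 14.0] bin xy -51.0 351.0 0.53
ball [263.0, 291.0, 8.0, 12.0] bin xy 115.0 -29.0 0.44
ball [394.0, 216.0, 9.0, 10.0] bin xy -50.0 321.0 0.41
```

>>> play_rows --deltas '[[[0.1,0,-0.1,0],[0.3,0,-0.2,0],[0.6,0,-0.25,0],[0.9,0,-0.3,0],[1.2,0,-0.3,0],[1.5,0,-0.3,0],[1.8,0,-0.3,0],[1.8,0,-0.3,0],[1.8,0,-0.3,0],[1.8,0,-0.3,0],[1.8,0,-0.3,0],[1.8,0,-0.3,0]]]'

```text
t: 38.48
tool_pos: [0.4705, 0.3234, 0.2277]
tcp_rot: [[-0.999, -0.044, -0.0], [-0.044, 0.999, 0.0], [0.0, 0.0, -1.0]]
wrist_force: [-0.9, 0.7, -1.2]
opening: 0.044
grasp_force: 30.0
```

Run:
```python
from h import *
st(); balls('scene',.05); balls('scene',.05); st()
```

```text
t 38.48 pos [470.5 323.4 227.7] yaw_y 92.53 open 44.0 F [-0.9  0.7 -1.2] M [ 0.05 -0.05 -0.02] g 30.0
ball [264.0, 291.0, 6.0, 8.0] bin xy 103.0 -24.0 0.68
ball [407.0, 225.0, 15.0, 10.0] bin xy -44.0 371.0 0.53
ball [282.0, 287.0, 11.0, 11.0] bin xy 96.0 22.0 0.59
ball [263.0, 291.0, 6.0, 14.0] bin xy 102.0 -26.0 0.46
t 38.67 pos [470.5 323.4 227.7] yaw_y 92.53 open 43.4 F [ 0.6  0.4 -1.8] M [0.04 0.02 0.02] g 30.0
```

Run:
```python
from h import *
go(490,-180,280,92.5); go(490,-180,122,92.5)
```

```text
units [  0.11 -20.15  -2.09] 0.0 rows 8.1
units [  0.11 -20.15   4.23] 0.0 rows 8.2
```

>>> play_rows --deltas '[[[0,0,-0.7,0],[0,0,-1.4,0],[0,0,-2.1,0],[0,-1,-2.1,0],[0,-2.5,-2.1,0],[0,-4,-2.1,0],[0,-5.5,-2.1,0],[0,-7,-2.1,0],[0,-8.5,-2.1,0],[0,-10,-2.1,0],[0,-11.5,-2.1,0],[0,-13,-2.1,0],[0,-14.5,-2.1,0],[0,-16,-2.1,0],[0.1,-17.5,-2.1,0],[0.1,-18.7,-2.1,0],[0.1,-19.6,-2.1,0],[0.1,-20.1,-2.1,0],[0.1,-20.1,-2.1,0]]]'

```text
t: 41.05
tool_pos: [0.4901, -0.1789, 0.2801]
tcp_rot: [[-0.999, -0.043, -0.0], [-0.043, 0.999, 0.0], [0.0, 0.0, -1.0]]
wrist_force: [0.0, -0.2, -2.1]
opening: 0.0435
grasp_force: 30.0
```

Run:
```python
from h import *
st(); go(491,-180,130,92.5); pitch()
env.capture('wrist')
for r in env.masks_of('wrist','mat'): print(r['score'],rect('wrist',cont(r['mask']),.003))
```

```text
t 41.05 pos [ 490.1 -178.9  280.1] yaw_y 92.48 open 43.5 F [ 0.  -0.2 -2.1] M [0.06 0.05 0.02] g 30.0
units [-0.03 -0.05  6.  ] -0.0 rows 2.4
mask top [158] wood rows [206]
-40 [133, 220, 204, 356, 357] -35 [141, 222, 207, 354, 360] -30 [150, 225, 210, 352, 361] -25 [159, 228, 213, 349, 363] -20 [168, 231, 216, 344, 363] -15 [178, 234, 220, 339, 362] -10 [187, 238, 223, 333, 361] -5 [196, 242, 227, 326, 358] 0 [206, 245, 232, 319, 355] 5 [215, 249, 236, 311, 351] 10 [225, 253, 240, 302, 345] 15 [235, 257, 245, 293, 339] 20 [245, 261, 250, 283, 331] 25 [255, 266, 255, 274, 323] 30 [265, 270, 260, 264, 314] 35 [275, 274, 265, 255, 305] 40 [286, 278, 270, 246, 295] [(150, 110, -47), (156, 112, -46), (162, 124, 0), (168, 126, 1), (174, 123, -5), (180, 124, 0), (186, 123, -2), (192, 114, 0), (198, 113, -3), (204, 116, -1), (210, 85, 48), (216, 91, 48), (222, 90, 54), (228, 93, 49), (234, 93, 52), (240, 90, 50), (246, 91, 51), (252, 93, 51), (258, 96, 53), (264, 110, 60), (270, 108, 58), (276, 108, 61), (282, 108, 60), (288, 109, 60), (294, 105, 62)]
0.87 (array([ 449.3, -178.6]), array([110.1,  90.3]), 87.4)
```

>>> play_rows --deltas '[[[0,-0.05,1.0,0],[0,-0.05,2.0,0],[0,-0.05,3.0,0],[0,-0.05,4.0,0],[0,-0.05,5.0,0],[0,-0.05,6.0,0],[0,-0.05,6.5,0],[0,-0.05,6.65,0],[0.3,-0.05,6.8,0],[0.7,-0.05,6.96,0],[1.0,-0.05,7.13,0],[1.36,-0.05,7.35,0],[1.66,-0.05,7.57,0],[1.96,-0.05,7.82,0],[1.96,-0.05,7.82,0]]]'

```text
t: 43.12
tool_pos: [0.4404, -0.1824, 0.0856]
tcp_rot: [[-0.999, -0.044, 0.0], [-0.044, 0.999, -0.001], [-0.0, -0.001, -1.0]]
wrist_force: [-5.8, 1.5, 7.9]
opening: 0.0439
grasp_force: 30.0
```

Run:
```python
from h import *
st(); tilt()
```

```text
t 43.12 pos [ 440.4 -182.4   85.6] yaw_y 92.52 open 43.9 F [-5.8  1.5  7.9] M [0.31 0.63 0.17] g 30.0
tilt: top row 188 score 0.79 -> [-4 -5 -3] rows for 0,10,20,30,40: [197. 217. 237. 249. 236.]
```

>>> play_rows --deltas '[[[0.1,0,0.06,0],[0.2,0,0.12,0],[0.2,0,0.12,0]]]'

```text
t: 43.6
tool_pos: [0.4363, -0.1827, 0.0824]
tcp_rot: [[-0.999, -0.044, 0.001], [-0.044, 0.999, -0.001], [-0.001, -0.001, -1.0]]
wrist_force: [0.2, 1.0, 6.2]
opening: 0.0438
grasp_force: 30.0
```

>>> play_rows --deltas '[[[0,0,0,0],[0,0,0,0],[0,0,0,0],[0,0,0,0],[0,0,-1.0,0],[0,0,-2.5,0],[0,0,-4.5,0],[0,0,-7,0],[0,0,-8,0],[0,0,-8,0]]]' --grip 0

```text
t: 44.85
tool_pos: [0.4366, -0.1826, 0.2828]
tcp_rot: [[-0.999, -0.044, 0.002], [-0.044, 0.999, -0.002], [-0.002, -0.002, -1.0]]
wrist_force: [-0.4, 0.6, -0.5]
opening: 0.0882
grasp_force: 0.0
```

Run:
```python
from h import *
st(); save('wrist','w8.png')
for l,z in dict(scoop=.072,mat=.003,pull0=.022,lid=.022).items():
    for r in env.masks_of('wrist',l):
        if r['score']>.3: print(l,round(r['score'],2),np.round(r['bbox']),rect('wrist',cont(r['mask']),z))
env.capture('top')
for l,z in dict(scoop=.05,pull0=.022,lid=.04,ball0=.02).items():
    for r in env.masks_of('top',l):
        if r['score']>.3: print('top',l,round(r['score'],2),np.round(r['bbox']),rect('top',cont(r['mask']),z))
env.capture('scene')
for l,z in dict(pull0=.022,lid=.022,ball0=.02).items():
    for r in env.masks_of('scene',l):
        if r['score']>.3: print('scene',l,round(r['score'],2),np.round(r['bbox']),rect('scene',cont(r['mask']),z))
st()
```

```text
t 44.85 pos [ 436.6 -182.6  282.8] yaw_y 92.53 open 88.2 F [-0.4  0.6 -0.5] M [0.04 0.06 0.01] g 0.0
scoop 0.91 [255. 180.  56.  62.] (array([ 452.2, -180.6]), array([78.6, 71.4]), 1.0)
mat 0.92 [255. 184.  78. 102.] (array([ 480.8, -178.6]), array([109.5, 159. ]), 87.3)
pull0 0.9 [263. 276.  20.  48.] (array([ 628.1, -158. ]), array([22.2, 90. ]), 80.0)
pull0 0.79 [211. 271.  15.  40.] (array([ 624.9, -244.2]), array([21.1, 89. ]), 83.9)
pull0 0.56 [148. 221.  18.  32.] (array([ 536.2, -338.4]), array([24.4, 59.1]), 86.5)
lid 0.79 [131. 147. 116. 120.] (array([ 427.3, -355.3]), array([167.7, 168.3]), 46.4)
lid 0.68 [380. 244.  89. 180.] (array([527.5,  18. ]), array([210.3, 116.6]), 3.4)
top pull0 0.64 [301. 127.  11.  29.] (array([ 633.7, -158.8]), array([21.9, 86.1]), 80.6)
top lid 0.6 [370. 201.  60.  59.] (array([ 410.1, -373.4]), array([117.6, 169.1]), 45.1)
top ball0 0.57 [136. 148.  14.  11.] (array([553.7, 305.3]), array([29.7, 28.6]), 3.7)
top ball0 0.56 [107. 160.  13.  10.] (array([518.6, 384.9]), array([31.4, 27.8]), 47.3)
top ball0 0.55 [246. 114.  14.  12.] (array([665
[... 260 characters left out ...]
array([ 640.9, -246.5]), array([23.9, 84.5]), 85.0)
scene pull0 0.69 [136. 258.  14.  36.] (array([ 565.5, -339.3]), array([88.7, 24.5]), 2.5)
scene pull0 0.57 [204. 283.  12.  32.] (array([ 642.5, -158.3]), array([22.7, 83.4]), 81.0)
scene lid 0.72 [134. 211.  64.  52.] (array([ 435.7, -358.9]), array([167.3, 165.4]), 88.6)
scene lid 0.42 [397. 209.  70.  62.] (array([451.7, 377.7]), array([190.3, 202.4]), 58.0)
scene ball0 0.58 [264. 290.  10.  10.] (array([667.2,  -3.4]), array([27.6, 30.2]), 87.8)
scene ball0 0.58 [405. 226.  10.  10.] (array([505.2, 388.8]), array([29.7, 32.4]), 76.4)
t 45.55 pos [ 436.2 -182.4  281.7] yaw_y 92.53 open 87.9 F [-0.4  0.1 -0.2] M [ 0.04 -0.03 -0.01] g 0.0
```

Run:
```python
from h import *
go(555,-205,220,90)
```

```text
units [-4.71 -1.11  2.47] 0.32 rows 2.2
```

>>> play_rows --deltas '[[[-2.4,-0.5,1.2,0.3],[-4.7,-1.1,2.5,0.3],[-4.7,-1.1,2.5,0.3],[-4.7,-1.1,2.5,0.3]]]'

```text
t: 46.05
tool_pos: [0.5547, -0.2046, 0.2192]
tcp_rot: [[-1.0, -0.003, -0.001], [-0.003, 1.0, 0.0], [0.001, 0.0, -1.0]]
wrist_force: [-0.7, -0.4, -0.8]
opening: 0.0882
grasp_force: 0.0
```

```bash
cat >> h.py <<'E'
def pulls(name='wrist'):
    """top faces (bright brass) of the castings"""
    im=env.capture(name); v=cv2.cvtColor(im,cv2.COLOR_RGB2HSV)
    for r in env.masks_of(name,'pull0'):
        if r['score']<.3: continue
        m=r['mask']; th=np.percentile(v[...,2][m],60)*.8; k=m&(v[...,2]>th)
        print('pull',round(r['score'],2),np.round(r['bbox']),'all',rect(name,cont(m),.022),'bright',rect(name,cont(k),.022))
E
python3 - <<'E'
from h import *
st(); pulls(); save('wrist','w9.png')
E
```

```text
t 46.05 pos [ 554.7 -204.6  219.2] yaw_y 90.15 open 88.2 F [-0.7 -0.4 -0.8] M [ 0.03  0.02 -0.02] g 0.0
pull 0.97 [284. 228.  29.  60.] all (array([ 634.6, -160.2]), array([23.1, 87.3]), 80.5) bright (array([ 637.6, -160.2]), array([22.9, 81.3]), 81.5)
pull 0.89 [144. 171.  30.  64.] all (array([ 557.4, -339.2]), array([83.7, 26.4]), 2.4) bright (array([ 558.1, -344. ]), array([82.6, 16.6]), 2.7)
pull 0.68 [220. 228.  17.  59.] all (array([ 634.3, -247.2]), array([20.5, 86.8]), 84.2) bright (array([ 636.6, -249. ]), array([17.4, 82. ]), 84.2)Traceback (most recent call last):
  File "<stdin>", line 2, in <module>
  File "h.py", line 79, in pulls
    print('pull',round(r['score'],2),np.round(r['bbox']),'all',rect(name,cont(m),.022),'bright',rect(name,cont(k),.022))
                                                                                                ~~~~^^^^^^^^^^^^^^^^^^^
  File "h.py", line 16, in rect
    P=np.array([ray(name,u,v,z)[:2] for u,v in contour.reshape(-1,2)])*1000
                ~~~^^^^^^^^^^^^
  File "h.py", line 11, in ray
    p,R,t=cam(name); f,cx,cy=K(p); d=R.T@np.array([(u-cx)/f,(v-cy)/f,1]); o=-R.T@t
          ~~~^^^^^^
  File "h.py", line 8, in cam
    s=env.state(); T=np.eye(4); T[:3,:3]=s['tcp_rot']; T[:3,3]=s['tool_pos']
ValueError: time passes only in moves, steps and waits
```

Run:
```python
from h import *
st(); go(636,-160,5,81)
```

```text
t 46.15 pos [ 554.3 -204.7  220.8] yaw_y 90.12 open 88.4 F [-0.1 -0.4 -0.9] M [ 0.05 -0.01  0.  ] g 0.0
units [-3.26  1.79  8.63] 1.14 rows 3.8
```

>>> play_rows --deltas '[[[-1.6,0.9,2,0.6],[-3.26,1.79,4,1.14],[-3.26,1.79,6,1.14],[-3.26,1.79,8,1.14],[-3.26,1.79,8.6,1.14],[-3.26,1.79,8.6,1.14],[-3.26,1.79,8.6,1.14]]]'

```text
t: 47.02
tool_pos: [0.6374, -0.1605, 0.0072]
tcp_rot: [[-0.988, 0.157, 0.004], [0.157, 0.988, -0.002], [-0.004, -0.001, -1.0]]
wrist_force: [-0.8, 0.4, 0.4]
opening: 0.0881
grasp_force: 0.0
```

>>> play_rows --deltas '[[[0,0,0,0],[0,0,0,0],[0,0,0,0],[0,0,0,0],[0,0,0,0],[0,0,-1,0],[0,0,-3,0],[0,0,-5.5,0],[0,0,-8,0],[0,0,-8.8,0],[0,0,-8.8,0]]]' --grip 255

```text
t: 48.4
tool_pos: [0.6366, -0.1598, 0.2256]
tcp_rot: [[-0.988, 0.156, 0.003], [0.156, 0.988, -0.001], [-0.003, -0.001, -1.0]]
wrist_force: [0.4, -0.5, -1.1]
opening: 0.0005
grasp_force: 0.0
```

Run:
```python
from h import *
st(); go(503.5,297,230,91); print(env.state()['joints'])
```

```text
t 48.4 pos [ 636.6 -159.8  225.6] yaw_y 81.01 open 0.5 F [ 0.4 -0.5 -1.1] M [ 0.02  0.03 -0.05] g 0.0
units [ 8.11 17.22 -0.21] -1.25 rows 7.6
[-4.24134140e-01  6.20006226e-01  1.06763688e+00  1.81552484e-05
  1.45106796e+00 -1.83806377e+00]
```

>>> play_rows --deltas '[[[3,0,0,0],[3,0,0,0],[3,0,0,0]]]' --grip 0

```text
t: 48.78
tool_pos: [0.5615, -0.1478, 0.2232]
tcp_rot: [[-0.988, 0.157, -0.002], [0.157, 0.988, 0.001], [0.002, 0.001, -1.0]]
wrist_force: [0.6, -0.6, 0.4]
opening: 0.0285
grasp_force: 0.0
```

Run:
```python
from h import *
st(); env.capture('wrist')
for r in env.masks_of('wrist','pull0'): print(round(r['score'],2),np.round(r['bbox']),rect('wrist',cont(r['mask']),.022))
go(636,-160,5,81)
```

```text
t 48.77 pos [ 561.5 -147.8  223.2] yaw_y 80.99 open 28.5 F [ 0.6 -0.6  0.4] M [ 0.03 -0.02  0.03] g 0.0
0.95 [254. 221.  17.  64.] (array([ 636.3, -158.4]), array([19.9, 86.2]), 80.6)
0.8 [107. 187.  42.  62.] (array([ 558.5, -337.2]), array([83.8, 30.1]), 3.0)
0.57 [187. 234.  18.  56.] (array([ 634.8, -246.9]), array([21.7, 86.5]), 80.3)
units [-2.98 -0.01  8.74] 0.0 rows 3.7
```

>>> play_rows --deltas '[[[-1.5,0.05,2,0],[-3.0,0.05,4,0],[-3.0,0.05,6,0],[-3.0,0.05,8,0],[-3.0,0.05,8.72,0],[-3.0,0.05,8.72,0],[-3.0,0.05,8.72,0]]]' --grip 130

```text
t: 49.75
tool_pos: [0.6377, -0.159, 0.0084]
tcp_rot: [[-0.988, 0.156, 0.003], [0.156, 0.988, -0.001], [-0.004, -0.001, -1.0]]
wrist_force: [0.9, -1.3, -0.4]
opening: 0.0431
grasp_force: 0.0
```

>>> play_rows --deltas '[[[0,0,0,0],[0,0,0,0],[0,0,0,0],[0,0,0,0],[0,0,0,0],[0,0,0,0],[0,0,-1,0],[0,0,-3,0],[0,0,-5.5,0],[0,0,-8,0],[0,0,-8.8,0],[0,0,-8.8,0]]]' --grip 255

```text
t: 51.25
tool_pos: [0.6367, -0.1586, 0.2272]
tcp_rot: [[-0.988, 0.156, 0.002], [0.156, 0.988, -0.001], [-0.002, -0.001, -1.0]]
wrist_force: [-0.2, -0.5, -1.5]
opening: 0.0197
grasp_force: 30.0
```

Run:
```python
from h import *
st(); go(503.5,297,230,91)
```

```text
t 51.25 pos [ 636.7 -158.6  227.2] yaw_y 81.01 open 19.7 F [-0.2 -0.5 -1.5] M [0.02 0.   0.03] g 30.0
units [ 8.11 17.17 -0.14] -1.25 rows 7.6
```

>>> play_rows --deltas '[[[8.1,17.2,-0.2,-1.2],[8.1,17.2,-0.2,-1.2],[8.1,17.2,-0.2,-1.2],[8.1,17.2,-0.2,-1.2],[8.1,17.2,-0.2,-1.2],[8.1,17.2,-0.2,-1.2],[8.1,17.2,-0.2,-1.2],[8.1,17.2,-0.2,-1.2],[8.1,17.2,-0.2,-1.2],[8.1,17.2,-0.2,-1.2],[8.1,17.2,-0.2,-1.2],[8.1,17.2,1.5,-1.2],[8.1,17.2,3.2,-1.2],[8.1,17.2,4.7,-1.2],[8.1,17.2,4.9,-1.2],[8.1,17.2,4.9,-1.2]]]'

```text
t: 53.25
tool_pos: [0.5043, 0.2976, 0.1048]
tcp_rot: [[-1.0, -0.01, 0.001], [-0.01, 1.0, 0.0], [-0.001, 0.0, -1.0]]
wrist_force: [-0.7, 0.3, -0.9]
opening: 0.0194
grasp_force: 30.0
```

>>> play_rows --deltas '[[[0,0,0,0],[0,0,0,0],[0,0,0,0],[0,0,0,0],[0,0,-2,0],[0,0,-4.5,0],[0,0,-5,0],[0,0,-5,0]]]' --grip 150

```text
t: 54.25
tool_pos: [0.5036, 0.2979, 0.2286]
tcp_rot: [[-1.0, -0.011, 0.0], [-0.011, 1.0, 0.0], [-0.0, 0.0, -1.0]]
wrist_force: [-0.3, -0.4, 0.0]
opening: 0.0368
grasp_force: 0.0
```

Run:
```python
from h import *
st(); go(635.5,-248,225,84); go(635.5,-248,5,84); env.capture('top')
for r in env.masks_of('top','pull0'): print(round(r['score'],2),np.round(r['bbox']),rect('top',cont(r['mask']),.022))
```

```text
t 54.25 pos [503.6 297.9 228.6] yaw_y 90.61 open 36.8 F [-0.3 -0.4  0. ] M [0.06 0.05 0.01] g 0.0
units [ -5.05 -21.89   0.14] 0.83 rows 9.0
units [ -5.04 -21.89   8.94] 0.83 rows 9.7
0.75 [330. 126.  12.  27.] (array([ 633.2, -249. ]), array([20.7, 85.1]), 85.3)
0.61 [132. 170.  16.  23.] (array([500.5, 313.7]), array([25.6, 69.2]), 80.1)
0.57 [362. 155.  13.  29.] (array([ 555.7, -342.7]), array([82.1, 22. ]), 2.0)
```

>>> play_rows --deltas '[[[-5.05,-21.9,0,0.8],[-5.05,-21.9,0,0.8],[-5.05,-21.9,0,0.8],[-5.05,-21.9,0,0.8],[-5.05,-21.9,0,0.8],[-5.05,-21.9,0,0.8],[-5.05,-21.9,0,0.8],[-5.05,-21.9,0,0.8],[-5.05,-21.9,0,0.8],[-5.05,-21.9,0,0.8],[-5.05,-21.9,0,0.8],[-5.05,-21.9,0,0.8],[-5.05,-21.9,3,0.8],[-5.05,-21.9,6,0.8],[-5.05,-21.9,8.4,0.8],[-5.05,-21.9,8.9,0.8],[-5.05,-21.9,8.9,0.8]]]' --grip 130

```text
t: 56.48
tool_pos: [0.6352, -0.2466, 0.0046]
tcp_rot: [[-0.995, 0.099, -0.002], [0.099, 0.995, 0.001], [0.002, 0.001, -1.0]]
wrist_force: [0.4, 0.1, -0.7]
opening: 0.0433
grasp_force: 0.0
```

>>> play_rows --deltas '[[[0,0,0,0],[0,0,0,0],[0,0,0,0],[0,0,0,0],[0,0,0,0],[0,0,0,0],[0,0,-1,0],[0,0,-3,0],[0,0,-5.5,0],[0,0,-8,0],[0,0,-8.8,0],[0,0,-8.8,0]]]' --grip 255

```text
t: 57.98
tool_pos: [0.6359, -0.2485, 0.2273]
tcp_rot: [[-0.995, 0.101, 0.002], [0.101, 0.995, -0.001], [-0.002, -0.001, -1.0]]
wrist_force: [0.8, -0.0, -1.5]
opening: 0.0197
grasp_force: 30.0
```

Run:
```python
from h import *
st(); go(503.5,352,230,91)
```

```text
t 57.98 pos [ 635.9 -248.5  227.3] yaw_y 84.2 open 19.7 F [ 0.8 -0.  -1.5] M [ 0.05 -0.01  0.  ] g 30.0
units [ 7.69 23.36 -0.15] -0.85 rows 9.8
```

>>> play_rows --deltas '[[[7.7,23.4,-0.2,-0.8],[7.7,23.4,-0.2,-0.8],[7.7,23.4,-0.2,-0.8],[7.7,23.4,-0.2,-0.8],[7.7,23.4,-0.2,-0.8],[7.7,23.4,-0.2,-0.8],[7.7,23.4,-0.2,-0.8],[7.7,23.4,-0.2,-0.8],[7.7,23.4,-0.2,-0.8],[7.7,23.4,-0.2,-0.8],[7.7,23.4,-0.2,-0.8],[7.7,23.4,-0.2,-0.8],[7.7,23.4,-0.2,-0.8],[7.7,23.4,1.5,-0.8],[7.7,23.4,3.2,-0.8],[7.7,23.4,4.7,-0.8],[7.7,23.4,4.9,-0.8],[7.7,23.4,4.9,-0.8]]]'

```text
t: 60.22
tool_pos: [0.5039, 0.3529, 0.1049]
tcp_rot: [[-1.0, -0.01, 0.001], [-0.01, 1.0, 0.001], [-0.001, 0.001, -1.0]]
wrist_force: [-0.4, -0.0, -0.4]
opening: 0.0195
grasp_force: 30.0
```

>>> play_rows --deltas '[[[0,0,0,0],[0,0,0,0],[0,0,0,0],[0,0,0,0],[0,0,-2,0],[0,0,-4.5,0],[0,0,-5,0],[0,0,-5,0]]]' --grip 150

```text
t: 61.22
tool_pos: [0.5031, 0.3532, 0.2286]
tcp_rot: [[-1.0, -0.011, 0.0], [-0.011, 1.0, 0.0], [-0.0, 0.0, -1.0]]
wrist_force: [0.5, 0.4, -0.9]
opening: 0.0368
grasp_force: 0.0
```

Run:
```python
from h import *
st(); go(556.5,-341,225,92.5); go(556.5,-341,5,92.5); env.capture('top')
for r in env.masks_of('top','pull0'): print(round(r['score'],2),np.round(r['bbox']),rect('top',cont(r['mask']),.022))
```

```text
t 61.23 pos [503.1 353.2 228.6] yaw_y 90.61 open 36.8 F [ 0.5  0.4 -0.9] M [ 0.03 -0.03  0.03] g 0.0
units [ -1.84 -27.79   0.14] -0.24 rows 11.1
units [ -1.83 -27.79   8.94] -0.24 rows 11.7
0.57 [229. 113.  10.  14.] (array([665.6,  41.2]), array([27.1, 26.1]), 1.5)
0.56 [362. 154.  11.  29.] (array([ 555.7, -342.8]), array([82.2, 22.5]), 2.3)
0.49 [135. 164.  16.  29.] (array([509.5, 312.1]), array([27.2, 88.5]), 80.1)
0.45 [116. 168.  17.  27.] (array([495.1, 359.2]), array([60.6, 24. ]), 0.4)
```

>>> play_rows --deltas '[[[-1.85,-27.8,0,-0.2],[-1.85,-27.8,0,-0.2],[-1.85,-27.8,0,-0.2],[-1.85,-27.8,0,-0.2],[-1.85,-27.8,0,-0.2],[-1.85,-27.8,0,-0.2],[-1.85,-27.8,0,-0.2],[-1.85,-27.8,0,-0.2],[-1.85,-27.8,0,-0.2],[-1.85,-27.8,0,-0.2],[-1.85,-27.8,0,-0.2],[-1.85,-27.8,0,-0.2],[-1.85,-27.8,0,-0.2],[-1.85,-27.8,0,-0.2],[-1.85,-27.8,3,-0.2],[-1.85,-27.8,6,-0.2],[-1.85,-27.8,8.4,-0.2],[-1.85,-27.8,8.9,-0.2],[-1.85,-27.8,8.9,-0.2]]]' --grip 120

```text
t: 63.7
tool_pos: [0.5565, -0.3393, 0.0046]
tcp_rot: [[-0.999, -0.04, -0.002], [-0.04, 0.999, 0.002], [0.002, 0.002, -1.0]]
wrist_force: [0.9, 1.1, 0.1]
opening: 0.047
grasp_force: 0.0
```

>>> play_rows --deltas '[[[0,0,0,0],[0,0,0,0],[0,0,0,0],[0,0,0,0],[0,0,0,0],[0,0,0,0],[0,0,-1,0],[0,0,-3,0],[0,0,-5.5,0],[0,0,-8,0],[0,0,-8.8,0],[0,0,-8.8,0]]]' --grip 255

```text
t: 65.2
tool_pos: [0.557, -0.3415, 0.2272]
tcp_rot: [[-0.999, -0.038, 0.002], [-0.038, 0.999, -0.001], [-0.002, -0.002, -1.0]]
wrist_force: [0.3, -0.4, -0.9]
opening: 0.0197
grasp_force: 30.0
```

Run:
```python
from h import *
st(); go(503.5,326,230,91)
env.capture('wrist')
for r in env.masks_of('wrist','lid'): print(round(r['score'],2),np.round(r['bbox']),rect('wrist',cont(r['mask']),.022))
```

```text
t 65.2 pos [ 557.  -341.5  227.2] yaw_y 92.21 open 19.7 F [ 0.3 -0.4 -0.9] M [ 0.04 -0.04  0.02] g 30.0
units [ 1.11 26.76 -0.15] 0.15 rows 10.7
0.7 [242.  68. 151. 136.] (array([ 442.5, -355.9]), array([138.5, 170.3]), 2.2)
```

>>> play_rows --deltas '[[[1.1,27.0,-0.2,0.1],[1.1,27.0,-0.2,0.1],[1.1,27.0,-0.2,0.1],[1.1,27.0,-0.2,0.1],[1.1,27.0,-0.2,0.1],[1.1,27.0,-0.2,0.1],[1.1,27.0,-0.2,0.1],[1.1,27.0,-0.2,0.1],[1.1,27.0,-0.2,0.1],[1.1,27.0,-0.2,0.1],[1.1,27.0,-0.2,0.1],[1.1,27.0,-0.2,0.1],[1.1,27.0,-0.2,0.1],[1.1,27.0,-0.2,0.1],[1.1,27.0,1.5,0.1],[1.1,27.0,3.2,0.1],[1.1,27.0,4.7,0.1],[1.1,27.0,4.8,0.1],[1.1,27.0,4.8,0.1]]]'

```text
t: 67.68
tool_pos: [0.5042, 0.3319, 0.1077]
tcp_rot: [[-1.0, -0.024, 0.002], [-0.024, 1.0, 0.001], [-0.002, 0.001, -1.0]]
wrist_force: [0.5, 0.6, -0.3]
opening: 0.0193
grasp_force: 30.0
```

>>> play_rows --deltas '[[[0,0,0,0],[0,0,0,0],[0,0,0,0],[0,0,0,0],[0,0,-2,0],[0,0,-4.5,0],[1.5,0,-6,0],[3.5,0,-7,0],[3.5,0,-7,0],[3.5,0,-7,0]]]' --grip 150

```text
t: 68.92
tool_pos: [0.4162, 0.3299, 0.2809]
tcp_rot: [[-1.0, -0.025, -0.0], [-0.025, 1.0, -0.0], [0.0, -0.0, -1.0]]
wrist_force: [0.5, -0.3, -0.5]
opening: 0.0365
grasp_force: 0.0
```

Run:
```python
from h import *
from scipy.optimize import least_squares
st(); im=save('wrist','w10.png'); cv2.imwrite('pics/c9.png',cv2.resize(im[...,::-1][100:300,140:370],None,fx=3,fy=3,interpolation=cv2.INTER_CUBIC))
s=env.state()
h=cv2.cvtColor(im,cv2.COLOR_RGB2HSV); m=(((h[...,0]<6)|(h[...,0]>172))&(h[...,1]>150)&(h[...,2]>50)).astype(np.uint8)
P=[]
for v in range(120,300,4):
    c=np.where(m[v])[0]
    if len(c)>4: P.append((v,c.min(),c.max()))
print(P)
```

```text
t 68.92 pos [416.2 329.9 280.9] yaw_y 91.41 open 36.5 F [ 0.5 -0.3 -0.5] M [0.   0.04 0.02] g 0.0
[(180, np.int64(234), np.int64(261)), (184, np.int64(220), np.int64(275)), (188, np.int64(211), np.int64(283)), (192, np.int64(207), np.int64(289)), (196, np.int64(202), np.int64(293)), (200, np.int64(198), np.int64(297)), (204, np.int64(194), np.int64(301)), (208, np.int64(191), np.int64(304)), (212, np.int64(187), np.int64(307)), (216, np.int64(185), np.int64(310)), (220, np.int64(183), np.int64(312)), (224, np.int64(181), np.int64(314)), (228, np.int64(179), np.int64(315)), (232, np.int64(177), np.int64(317)), (236, np.int64(176), np.int64(319)), (240, np.int64(175), np.int64(319)), (244, np.int64(175), np.int64(320)), (248, np.int64(174), np.int64(320)), (252, np.int64(174), np.int64(321)), (256, np.int64(174), np.int64(183)), (260, np.int64(175), np.int64(181)), (296, np.int64(283), np.int64(293))]
```

View pics/c9.png

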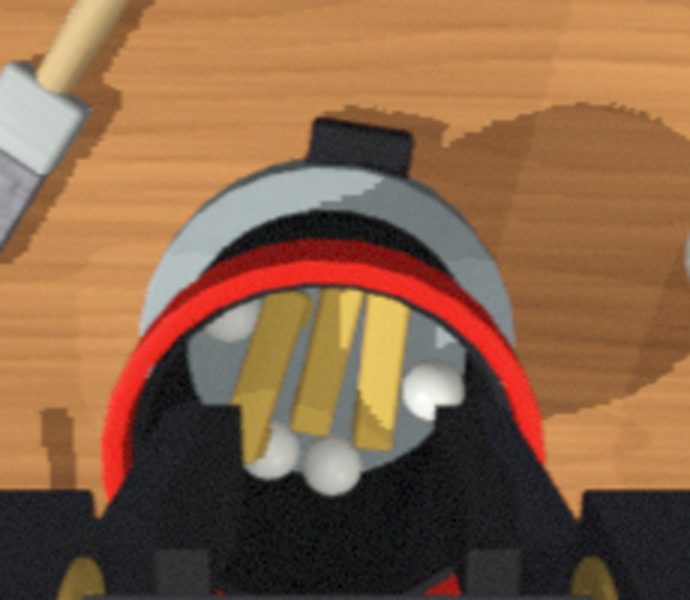

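```bash
python3 - <<'E'
from h import *
from scipy.optimize import least_squares
W=wcam((416.2,329.9,280.9),91.41)
d=[(204,194,301),(208,191,304),(212,187,307),(216,185,310),(220,183,312),(224,181,314),(228,179,315),(232,177,317),(236,176,319),(240,175,319),(244,175,320),(248,174,320),(252,174,321)]
cir=lambda q:np.array([pj(W,(q[0]+84*np.cos(a),q[1]+84*np.sin(a),145)) for a in np.linspace(0,2*np.pi,361)])
from scipy.interpolate import interp1d
O=np.array([(u+e,v) for v,l,r in d for u,e in ((l,-.5),(r,.5))],float)
def res(q):
    C=cir(q); return [ (np.linalg.norm(C-o,axis=1).min())*np.sign(((o-C.mean(0))**2).sum()-((C[np.linalg.norm(C-o,axis=1).argmin()]-C.mean(0))**2).sum()) for o in O]
r=least_squares(res,[504,325],diff_step=1e-3); print(r.x,np.round(res(r.x),1))
E
python3 - <<'E'
import sys; sys.path.insert(0,'.'); 
import os; os.chdir('.')
from h import *
im=save('top','t9.png'); hs=cv2.cvtColor(im,cv2.COLOR_RGB2HSV)
m=((hs[...,0]>8)&(hs[...,0]<20)&(hs[...,1]>200)&(hs[...,2]>190)); m[:170]=0;m[225:]=0;m[:,:335]=0;m[:,405:]=0
print(m.sum(),rect('top',cont(m),.057))
for r in env.masks_of('top','lid')[:2]: print(r['bbox'],rect('top',cont(r['mask']),.022))
go(380,-358,240,90)
E
```

```text
[501.85926847 326.51570856] [ 1.2  1.7  0.3  0.9  0.8  0.6 -0.3  0.6 -0.9 -0.3 -1.1 -0.5 -0.9 -1.3
 -0.5 -0.9 -0.8 -0.4 -0.6 -1.1 -1.3 -0.9 -0.6 -1.2 -0.8 -0.5]
141 (array([ 429.1, -358.3]), array([19.4, 55.8]), 51.7)
[370.2, 198.7, 61.2, 62.5] (array([ 427.6, -360.2]), array([166.3, 169.6]), 26.6)
[305.9, 183.0, 31.1, 31.4] (array([ 471.8, -184.5]), array([93.9, 80.1]), 5.5)
units [  2.11 -27.47   1.63] 0.17 rows 11.0
```

>>> play_rows --deltas '[[[0.5,-6,0,0.2],[1,-13,0,0.2],[2.1,-27.5,0.8,0.2],[2.1,-27.5,1.6,0.2],[2.1,-27.5,1.6,0.2],[2.1,-27.5,1.6,0.2],[2.1,-27.5,1.6,0.2],[2.1,-27.5,1.6,0.2],[2.1,-27.5,1.6,0.2],[2.1,-27.5,1.6,0.2],[2.1,-27.5,1.6,0.2],[2.1,-27.5,1.6,0.2],[2.1,-27.5,1.6,0.2],[2.1,-27.5,1.6,0.2],[2.1,-27.5,1.6,0.2]]]' --grip 90

```text
t: 70.95
tool_pos: [0.3806, -0.3577, 0.2416]
tcp_rot: [[-1.0, 0.002, 0.0], [0.002, 1.0, -0.0], [-0.0, -0.0, -1.0]]
wrist_force: [0.1, 0.7, -0.4]
opening: 0.0569
grasp_force: 0.0
```

Run:
```python
from h import *
from scipy.optimize import least_squares
st(); im=save('wrist','w11.png'); hs=cv2.cvtColor(im,cv2.COLOR_RGB2HSV)
m=((hs[...,0]>8)&(hs[...,0]<20)&(hs[...,1]>215)&(hs[...,2]>170)); m[:,:150]=0; m[:,360:]=0
print(m.sum(),rect('wrist',cont(m),.057)); k=m&(hs[...,2]>np.percentile(hs[...,2][m],60)*.85); print(k.sum(),rect('wrist',cont(k),.057))
for r in env.masks_of('wrist','lid')[:1]:
    c=cont(r['mask']).reshape(-1,2); print(r['bbox'])
    P=np.array([ray('wrist',u,v,.018)[:2]*1000 for u,v in c if v<225]); q=least_squares(lambda q:np.linalg.norm(P-q,axis=1)-86,P.mean(0),loss='soft_l1').x; print(q, np.std(np.linalg.norm(P-q,axis=1)))
```

```text
t 70.95 pos [ 380.6 -357.7  241.6] yaw_y 89.88 open 56.9 F [ 0.1  0.7 -0.4] M [-0.02  0.04 -0.04] g 0.0
478 (array([ 427.7, -359.7]), array([21.8, 57. ]), 51.3)
427 (array([ 428.5, -359.6]), array([20.3, 56. ]), 51.8)
[252.0, 196.3, 120.7, 115.0]
[ 430.13892766 -358.87978717] 0.6274407005113607
```

Run:
```python
from h import *
go(429.5,-359,30,51.7)
```

```text
units [-1.96 -0.03  8.46] 4.77 rows 3.5
```

>>> play_rows --deltas '[[[-1,0,1.5,1.2],[-1.96,0,3,2.4],[-1.96,0,4,3.6],[-1.96,0,5,4.77],[-1.96,0,6,4.77],[-1.96,0,7.5,4.77],[-1.96,0,8.46,4.77],[-1.96,0,8.46,4.77],[-1.96,0,8.46,4.77]]]'

```text
t: 72.18
tool_pos: [0.4297, -0.3591, 0.0309]
tcp_rot: [[-0.784, 0.62, 0.001], [0.62, 0.784, -0.001], [-0.002, -0.0, -1.0]]
wrist_force: [0.9, -0.9, 0.9]
opening: 0.0572
grasp_force: 0.0
```

>>> play_rows --deltas '[[[0,0,0,0],[0,0,0,0],[0,0,0,0],[0,0,0,0],[0,0,0,0],[0,0,0,0],[0,0,-1,0],[0,0,-3,0],[0,0,-5.5,0],[0,0,-8,0],[0,0,-8.8,0],[0,0,-8.8,0]]]' --grip 255

```text
t: 73.68
tool_pos: [0.4294, -0.359, 0.2503]
tcp_rot: [[-0.784, 0.621, 0.001], [0.621, 0.784, -0.002], [-0.002, -0.001, -1.0]]
wrist_force: [-0.1, -0.9, -3.5]
opening: 0.0215
grasp_force: 30.0
```

Run:
```python
from h import *
st(); go(503,326,255,51.7); go(503,326,255,80)
```

```text
t 73.67 pos [ 429.4 -359.   250.3] yaw_y 51.64 open 21.5 F [-0.1 -0.9 -3.5] M [-0.01  0.02 -0.07] g 30.0
units [14.69 23.31 -0.22] -0.01 rows 11.0
units [14.69 23.31 -0.22] -3.54 rows 11.0
```

>>> play_rows --deltas '[[[0.7,1.2,-0.2,0],[2,3.1,-0.2,0],[3.3,5.2,-0.2,0],[4.6,7.3,-0.2,0],[5.9,9.4,-0.2,0],[7.2,11.5,-0.2,0],[8.5,13.5,-0.2,0],[9.8,15.6,-0.2,0],[11.1,17.6,-0.2,0],[12.3,19.5,-0.2,0],[13.5,21.4,-0.2,0],[14.3,22.7,-0.2,0],[14.69,23.3,-0.2,0],[14.69,23.3,-0.2,0],[14.69,23.3,0.8,0],[14.69,23.3,1.8,0],[14.69,23.3,2.8,0],[14.69,23.3,3.1,0],[14.69,23.3,3.3,0],[14.69,23.3,3.3,0]]]'

```text
t: 76.18
tool_pos: [0.5029, 0.3258, 0.1676]
tcp_rot: [[-0.784, 0.621, 0.0], [0.621, 0.784, 0.0], [-0.0, 0.0, -1.0]]
wrist_force: [-0.2, -0.4, -2.4]
opening: 0.0217
grasp_force: 30.0
```

Run:
```python
from h import *
st(); go(503,326,162,51.7)
im=save('scene','s12.png'); h=cv2.cvtColor(im,cv2.COLOR_RGB2HSV)
from scipy.optimize import least_squares
m=(((h[...,0]<6)|(h[...,0]>172))&(h[...,1]>150)&(h[...,2]>60)).astype(np.uint8); print(m.sum())
```

```text
t 76.17 pos [502.9 325.8 167.6] yaw_y 51.64 open 21.7 F [-0.2 -0.4 -2.4] M [-0.03 -0.06  0.  ] g 30.0
units [0.   0.01 0.22] -0.01 rows 0.1
643
```

>>> play_rows --deltas '[[[0,0,0.1,0],[0,0,0.2,0],[0,0,0.25,0],[0,0,0.28,0]]]'

```text
t: 76.72
tool_pos: [0.5027, 0.3259, 0.1606]
tcp_rot: [[-0.784, 0.62, 0.0], [0.62, 0.784, -0.0], [-0.0, 0.0, -1.0]]
wrist_force: [-2.4, -1.4, 3.4]
opening: 0.0216
grasp_force: 30.0
```

>>> play_rows --deltas '[[[0,0,0.05,0],[0,0,0.1,0],[0,0,0.15,0],[0,0,0.2,0],[0,0,0.25,0],[0,0,0.3,0],[0,0,0.35,0],[0,0,0.4,0],[0,0,0.43,0],[0,0,0.46,0],[0,0,0.48,0],[0,0,0.48,0],[0,0,0.48,0]]]'

```text
t: 78.35
tool_pos: [0.5028, 0.326, 0.1526]
tcp_rot: [[-0.784, 0.62, 0.003], [0.62, 0.784, 0.001], [-0.002, 0.002, -1.0]]
wrist_force: [-17.1, -8.1, 34.1]
opening: 0.0214
grasp_force: 30.0
```

>>> play_rows --deltas '[[[0,0,-0.1,0],[0,0,-0.15,0]]]'

```text
t: 78.6
tool_pos: [0.5027, 0.326, 0.1528]
tcp_rot: [[-0.784, 0.62, 0.001], [0.62, 0.784, 0.0], [-0.0, 0.001, -1.0]]
wrist_force: [-4.6, -1.9, 5.7]
opening: 0.0215
grasp_force: 30.0
```

>>> play_rows --deltas '[[[0,0,0,0],[0,0,0,0],[0,0,0,0],[0,0,0,0],[0,0,-1.5,0],[0,0,-4,0],[3,-4,-4,0],[6,-8,-4,0],[6,-8,-4,0],[6,-8,-4,0],[6,-8,-4,0],[6,-8,-4,0]]]' --grip 90

```text
t: 80.1
tool_pos: [0.2617, 0.2624, 0.2524]
tcp_rot: [[-0.784, 0.621, 0.001], [0.621, 0.784, 0.001], [-0.001, 0.001, -1.0]]
wrist_force: [0.7, 0.6, -0.5]
opening: 0.057
grasp_force: 0.0
```

Run:
```python
from h import *
from scipy.optimize import least_squares
st(); 
for n in ('scene','top'):
    im=save(n,'f_%s.png'%n); p,R,t=cam(n); o=-(R.T@t)[:2]*1000
    for l in ('lid','tumbler','scoop','mat','ball0','pull0'):
        for r in env.masks_of(n,l):
            if r['score']<.35: continue
            print(n,l,round(r['score'],2),np.round(r['bbox']),rect(n,cont(r['mask']),{'lid':.145,'scoop':.04}.get(l,.02)))
            if l=='lid' and r['bbox'][2]>40:
                P=np.array([ray(n,u,v,.145)[:2]*1000 for u,v in cont(r['mask']).reshape(-1,2)]); q=P.mean(0)
                for _ in range(4):
                    d=(q-o)/np.linalg.norm(q-o); S=P[(P-q)@d>0]; q=least_squares(lambda q:np.linalg.norm(S-q,axis=1)-86,q,loss='soft_l1').x
                print('  lid circle',q.round(1),np.std(np.linalg.norm(S-q,axis=1)).round(2))
    h=cv2.cvtColor(im,cv2.COLOR_RGB2HSV); m=(((h[...,0]<6)|(h[...,0]>172))&(h[...,1]>150)&(h[...,2]>60)); print(n,'red px',m.sum())
```

```text
t 80.1 pos [261.7 262.4 252.4] yaw_y 51.65 open 57.0 F [ 0.7  0.6 -0.5] M [-0.03  0.01 -0.01] g 0.0
scene lid 0.84 [397. 208.  74.  60.] (array([506.2, 323.2]), array([168.8, 170.5]), 58.1)
  lid circle [508.3 322.2] 1.49
scene tumbler 0.75 [381. 232.  72.  62.] (array([531.6, 302. ]), array([188.9, 134.4]), 49.3)
scene scoop 0.61 [197. 211.  27.  58.] (array([ 451.9, -181.6]), array([172.9,  76.8]), 3.7)
scene scoop 0.57 [263. 290.   8.  10.] (array([672.6,  -4.4]), array([22.1, 24.7]), 87.7)
scene mat 0.91 [197. 231.  41.  57.] (array([ 496.9, -179.6]), array([110.1, 158.9]), 87.1)
scene mat 0.87 [150. 143.  28.  30.] (array([ 196.3, -347.1]), array([115.2,  78.8]), 4.7)
scene ball0 0.54 [263. 292.  10.  10.] (array([668.4,  -4.7]), array([25.1, 27.7]), 87.8)
scene ball0 0.46 [283. 287.  11.  11.] (array([667.2,  43.1]), array([25.1, 27.8]), 86.4)
scene red px 535
top lid 0.68 [117. 159.  67.  69.] (array([501.5, 321.3]), array([172.1, 169.6]), 4.8)
  lid circle [501.7 321.3] 1.32
top lid 0.36 [305. 182.  30.  34.] (array([ 448.3, -169.6]), array([84.9, 73.6]), 5.9)
top tumbler 0.87 [135. 173.  58.  71.] (array([471.8, 293.4]), array([109.1, 203.6]), 54.9)
top scoop 0.65 [306. 183.  29.  32.] (array([ 466.8, -182.4]), array([90.6, 77.8]), 5.4)
top mat 0.76 [367. 288.  28.  42.] (array([ 180.2, -350.4]), array([113.7,  78.7]), 3.3)
top mat 0.73 [305. 180.  48.  62.] (array([ 482.1, -180.6]), array([111.6, 162.1]), 85.8)
top ball0 0.48 [229. 112.   7.  11.] (array([667.7,  42.9]), array([24.2, 23.2]), 1.9)
top pull0 0.74 [230. 114.   9.  12.] (array([666.2,  41.4]), array([27.2, 26.1]), 1.9)
top red px 294
```

```bash
python3 -c "
from plant import env
print(env.finish_job())"
```

```text
the job is handed in; nothing more can be done
None
```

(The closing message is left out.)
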